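# Fit the pot carrier to the lab mixer and load the specimens

## Task

Get the mixer ready for its run: pull its lock slide fully open, turn the pot carrier so that its holes match the four studs and set it flat on the platform, then push the lock slide fully home so that the carrier is held. Put every specimen pot from the mat upright into a well of the carrier, right down to the bottom, and then press the green start button, leaving the other things on the bench where they are.

Things in the scene. Friction and masses are not known exactly. Their poses are not given: they have to be found in the camera images.
- mixer: Orbital mixer, fixed: white box 302 x 216 mm, 90 mm high, with a round grey platform 196 mm across on top. Origin on the platform's axis at bench height; x points away from the lock slide, y to the left of x, z up. The box reaches 115 mm from the axis to +x, 187 mm to -x (the deck that carries the slide) and 108 mm to each side.
- mixer_seat (a point): Centre of the top of the mixer's platform, 100 mm above the bench; axes as the mixer's. Four upright steel studs, 12 mm across and 23 mm high, their top 7 mm tapered to 5 mm, stand on the platform 50 mm from this point at +x, +y, -x and -y.
- lock_grip (a point): Middle of the red upright fin of the mixer's lock slide; it slides along the mixer's x with 2.5 N of friction and stays where left. Fin: 34 mm long (x), 14 mm thick (y), from 120 to 158 mm above the bench; this point is at 142 mm. Under it a steel tongue 24 mm wide (top 120 mm above the bench) reaches 51 mm beyond this point along +x.
- lock (a joint): Lock slide, m: 0 = pulled right out to its stop, away from the platform (open; the fin's middle is 155 mm from the platform's axis); 0.036 = pushed right in to its stop, towards the axis (locked). Unless open, the tongue stands 12 mm over the platform's edge and blocks the carrier; locked, it lies over the 10 mm flange of a seated carrier.
- carrier_grip (a point): Pot carrier, loose, about 0.6 kg: this point is the middle of its black T-handle, on its centre line, 71 mm above its underside. The handle is a bar 64 mm long (along x), 14 mm thick (along y) and 18 mm high, its top 80 mm above the underside, on a central post 16 mm across. z up.
- carrier_foot (a point): Centre of the carrier's underside, axes as carrier_grip. White flange 190 mm across, 10 mm thick, with four 15 mm through holes (black rims) 50 mm from the centre at +x, +y, -x, -y: any quarter turn fits the studs. Four aluminium sleeves (wells), centres 62 mm out at 45, 135, 225, 315 degrees from x: 60 mm outside, 51 mm inside, rim 40 mm and floor 10 mm above this point.
- pot1_mid (a point): Specimen pot, white with a red screw lid: upright cylinder 46 mm across and 60 mm high, about 70 g, heavy at its base; this point is its centre, half-way up, z along its axis. It may be absent.
- pot2_mid (a point): Specimen pot, white with a yellow screw lid: upright cylinder 46 mm across and 60 mm high, about 70 g, heavy at its base; this point is its centre, half-way up, z along its axis. It may be absent.
- pot3_mid (a point): Specimen pot, white with a green screw lid: upright cylinder 46 mm across and 60 mm high, about 70 g, heavy at its base; this point is its centre, half-way up, z along its axis. It may be absent.
- pot4_mid (a point): Specimen pot, white with an orange screw lid: upright cylinder 46 mm across and 60 mm high, about 70 g, heavy at its base; this point is its centre, half-way up, z along its axis. It may be absent.
- mat: Flat grey bench mat with a black edge, 210 x 210 mm, less than 1 mm thick, fixed; origin at its centre. The pots stand on it at the start.
- start_top (a point): Centre of the top face of the mixer's round green start button (28 mm across) on the deck beside the lock slide, 150 mm to -x and 70 mm to -y of the mixer's axis, 112 mm above the bench when up; a grey collar 44 mm across, 12 mm high, surrounds it. z up.
- start (a joint): Start button, m: 0 = up, 0.006 = fully pressed (5 N); it springs back when let go. It counts as pressed from 0.004.
- spray: Bystander: white bottle with blue cap, 54 mm across, 85 mm high; origin at the centre of its underside.
- slidebox: Bystander: green box for microscope slides, 80 x 55 x 40 mm; origin at the centre of its underside.
- labelroll: Bystander: paper label roll lying flat, 68 mm across, 30 mm high; origin at the centre of its underside.
Things that resemble listed ones, but are neither listed nor needed, are in the scene too. Leave any black or purple look-alike of the part that bears pot2_mid alone.

How it is judged:
On the way, in this order (a step that is already met when the one before it is completed fails the run):
1. the lock slide is pulled fully open (value of joint lock below 0.003 m), for 0.2 s.
2. the carrier sits flat on the platform over all four studs (horizontal distance between carrier_grip and mixer_seat below 0.005 m and z of carrier_grip in the frame of mixer_seat between 0.067 and 0.074 m and angle between carrier_grip's own z axis and vertical below 0.04 rad and (angle between the x axis of carrier_grip and the x axis of mixer_seat, either way round below 0.08 rad or angle between the x axis of carrier_grip and the y axis of mixer_seat, either way round below 0.08 rad)), for 0.2 s.
3. the lock slide is pushed fully home with the carrier seated (all of step 2 and value of joint lock above 0.033 m), for 0.2 s.
4. the start button is pressed with the carrier locked and every pot in a well (all of step 3 and horizontal distance between pot1_mid and carrier_grip between 0.055 and 0.069 m and z of pot1_mid in the frame of carrier_grip between -0.036 and -0.027 m and angle between each of pot1_mid, pot2_mid, pot3_mid, pot4_mid's own z axis and vertical below 0.12 rad and horizontal distance between pot2_mid and carrier_grip between 0.055 and 0.069 m and z of pot2_mid in the frame of carrier_grip between -0.036 and -0.027 m and horizontal distance between pot3_mid and carrier_grip between 0.055 and 0.069 m and z of pot3_mid in the frame of carrier_grip between -0.036 and -0.027 m and horizontal distance between pot4_mid and carrier_grip between 0.055 and 0.069 m and z of pot4_mid in the frame of carrier_grip between -0.036 and -0.027 m and value of joint start above 0.004 m), for 0.05 s.
At the end, for the whole second after the job is handed in: Carrier flat on the platform over its four studs (centred within 5 mm, underside within 3 mm of the platform), lock slide within 3 mm of its inner stop, every pot present upright (within 7 degrees) in a well, within 4 mm of its floor; all at rest (all of step 3 and horizontal distance between pot1_mid and carrier_grip between 0.055 and 0.069 m and z of pot1_mid in the frame of carrier_grip between -0.036 and -0.027 m and angle between each of pot1_mid, pot2_mid, pot3_mid, pot4_mid's own z axis and vertical below 0.12 rad and horizontal distance between pot2_mid and carrier_grip between 0.055 and 0.069 m and z of pot2_mid in the frame of carrier_grip between -0.036 and -0.027 m and horizontal distance between pot3_mid and carrier_grip between 0.055 and 0.069 m and z of pot3_mid in the frame of carrier_grip between -0.036 and -0.027 m and horizontal distance between pot4_mid and carrier_grip between 0.055 and 0.069 m and z of pot4_mid in the frame of carrier_grip between -0.036 and -0.027 m and linear speed of each of carrier, pot1, pot2, pot3, pot4 below 0.03 m/s); the robot touches nothing.
It fails at once if the bottle is moved by more than 30 mm (distance of spray from where it was at the start of the episode above 0.03 m).
It fails at once if the slide box is moved by more than 30 mm (distance of slidebox from where it was at the start of the episode above 0.03 m).
It fails at once if the label roll is moved by more than 30 mm (distance of labelroll from where it was at the start of the episode above 0.03 m).
Of pot1, pot2, pot3, pot4 only 2 to 4 are there at a start; the rules pass over those that are not, and their reading is None.
At some moment in a run one of carrier, pot1, pot2, pot3, pot4 may be knocked a few centimetres aside while the robot is not near it.
It also fails if it takes over 208 s, if anything falls off the work surface, if the arm or the gripper's body presses on something with over 40 N, if the wrist force passes 120 N, or if a joint passes its speed limit or range.

## Robot

A 6-joint arm with a two-finger parallel gripper is mounted at the origin on the work surface. World frame = base frame: x ahead of the robot, y to its left, z up, the work surface at z = 0. Lengths are in m, angles in rad, forces in N, time in s.
With the tool pointing down it reaches from about 0.35 to 0.975 m from the base axis. Payload 4.9 kg.
Tool frame: the origin (TCP) lies midway between the tips of the shut fingers; the grasp point (between the pads) lies 19 mm behind it; z points along the fingers, y is the line along which they close (so a half turn about z gives the same grasp; the last joint's range is limited). The gripper opens to 85 mm and grips with 20 to 120 N. Pads are 22 mm wide; open, the fingers measure 114 mm over their backs; the gripper's body (76 mm by 85 mm) begins 54 mm behind the grasp point. The pads swing forward as they close: fully open they stand 13 mm farther back than shut.
Start: joints at [1.029, 0.053, 1.613, -0, 1.476, -0.119], TCP at [0.256, 0.57, 0.198] pointing down, gripper open.
Joint ranges: [-3.01, 3.01], [-1.01, 2.22], [0.06, 2.58], [-1.02, 4.17], [0.09, 2.62], [-3.14, 3.14]. Speed limits (rad/s): [2.57, 2.57, 3.14, 3.14, 3.14, 3.14].

## Interface

Orientations are given as a rotation vector (axis times angle).
In Python, from station import ctrl gives the robot as it stands.
- The arm moves only by the shell command python3 -m handwheel 'ROWS' [FORCE]. ROWS is JSON, a list of rows, each an object with "gripper": the gripper command: -1 is fully open, 1 is shut, values between are in proportion; "offset": the shift along the tool's x, y, z in mm, a list of three; "rotation": the turn, a rotation vector about the tool's x, y, z in rad, a list of three. A call has exactly 8 rows; each row is the pose to reach, as a shift and turn from the pose commanded when the call began, along the tool's axes at that moment; what a row does not reach only later rows make up. A row lasts 1/8 s, in which the tool goes at most 62.5 mm and 10.7 degrees, less where a joint would pass 70% of its speed; a pose out of reach is approached as far as the arm can. A call with a gripper value outside its range is refused whole. The fingers move at their own pace and stop on an object; FORCE is the grip in N (left out, the last holds). Time passes only in rows, so rows that repeat a pose let the fingers close, or fill a call up. It gives the time, the measured TCP pose, the force, the opening and the grip force at its end, in the units of the state.
- ctrl.get_obs(): the state, without advancing time (a new reading comes with each control period).
- ctrl.get_image(name): name is "scene" or "top" or "wrist"; returns a dict with "image" (420x560x3 uint8, red, green, blue), "fovy" (degrees; the focal length in pixels is half the picture's height over the tangent of half this angle, whatever the lens; pixels are square), "cx", "cy" (the principal point, pixels), "xyz" and "attitude" of the camera in the world. Camera axes: x right, y up, looking along -z (the intrinsics and any distortion apply to the point x, -y, -z); pixel columns grow to the right and rows downward; lengths in m; the calibration is good to about 2 mm. A picture is of the moment at which its call begins. There is no depth.
- ctrl.finish_job(): hands the job in; it is judged then, once.
The state is a dict: "t": time; "q": joint angles; "dq": joint speeds; "effort": joint torques, N m; "tool_pos": TCP position; "tool_rot": TCP orientation; "contact_force": force on the tool from outside, world axes, zero at the start; "wrist_torque": the same for the moment, N m; "opening": finger opening in m; "grip_force": force on a finger pad.
Only numpy, scipy, OpenCV 4.12 (cv2) and the standard library are available. Lean on these libraries where they do the work, as an engineer would, in place of code of your own. Each camera call takes 0.05 s, during which the arm holds its last target. There are 200 camera calls.

## Working session

There is one attempt and no reset: what is moved stays moved. The work goes in short steps, Python scripts to look and compute and a shell command to move; the robot and the scene stay as the last step left them, time stands still between calls to the robot, and variables do not carry over. Pictures are saved under pics/ and viewed, at most 15 in all, crops included, and the job is handed in when it is done.

```bash
ls; mkdir -p pics
python3 - <<'E'
from station import ctrl
import cv2,numpy as np
o=ctrl.get_obs();print(o['t'],o['tool_pos'],o['tool_rot'],o['opening'])
for n in ['scene','top']:
    d=ctrl.get_image(n);print({k:v for k,v in d.items() if k!='image'})
    cv2.imwrite(f'pics/{n}0.png',d['image'][:,:,::-1])
E
```

```text
pics
0.0 [0.25610351 0.56936266 0.1970508 ] [-6.59094091e-01 -3.07099506e+00  3.07024084e-03] 0.08554163664825429
{'fovy': 50.138851177430205, 'cx': 284.6897594170632, 'cy': 210.65632085127962, 'xyz': array([ 1.1743281 , -0.28631476,  0.88428012]), 'attitude': array([0.65204488, 0.3848907 , 1.06138727])}
{'fovy': 50.751458383616104, 'cx': 284.5799908624195, 'cy': 214.98713575828845, 'xyz': array([0.39675649, 0.00916311, 1.34962494]), 'attitude': array([ 0.11572179, -0.10525556, -1.57354001])}
```

View pics/top0.png

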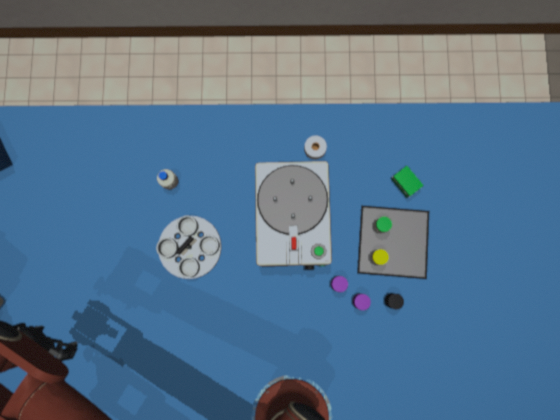

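View pics/scene0.png

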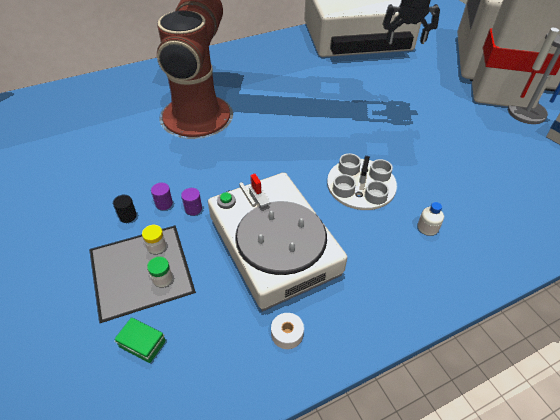

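The top view shows the mixer (platform ~(293,200), fin (293,243), button (319,251)), the carrier at (188,247), the green pot at (383,225) and the yellow pot at (380,257). The purple and black look-alikes stand off the mat. The scene view agrees, so only two pots are present.

```bash
cat > h.py <<'E'
from station import ctrl
import cv2,numpy as np
from scipy.spatial.transform import Rotation as R
def shot(n,save=None):
    d=ctrl.get_image(n)
    if save: cv2.imwrite(f'pics/{save}.png',d['image'][:,:,::-1])
    return d
def ray(d,uv,z):
    f=d['image'].shape[0]/2/np.tan(np.radians(d['fovy'])/2)
    uv=np.atleast_2d(uv).astype(float)
    c=np.c_[(uv[:,0]-d['cx'])/f,-(uv[:,1]-d['cy'])/f,-np.ones(len(uv))]
    w=R.from_rotvec(d['attitude']).apply(c)
    return d['xyz']+w*((z-d['xyz'][2])/w[:,2])[:,None]
def proj(d,P):
    f=d['image'].shape[0]/2/np.tan(np.radians(d['fovy'])/2)
    c=R.from_rotvec(d['attitude']).inv().apply(np.atleast_2d(P)-d['xyz'])
    return np.c_[d['cx']+f*c[:,0]/-c[:,2],d['cy']+f*c[:,1]/c[:,2]]
def mask(d,lo,hi,box=None):
    m=cv2.inRange(cv2.cvtColor(d['image'],cv2.COLOR_RGB2HSV),lo,hi)
    if box:
        k=np.zeros_like(m);x0,y0,x1,y1=box;k[y0:y1,x0:x1]=255;m&=k
    return m
def blobs(m,amin=20):
    cs,_=cv2.findContours(m,cv2.RETR_EXTERNAL,cv2.CHAIN_APPROX_NONE)
    return sorted([c[:,0,:] for c in cs if cv2.contourArea(c)>=amin],key=lambda c:-cv2.contourArea(c))
def cen(c):
    M=cv2.moments(c.reshape(-1,1,2));return np.array([M['m10']/M['m00'],M['m01']/M['m00']])
def circ(P):
    A=np.c_[2*P[:,:2],np.ones(len(P))];s=np.linalg.lstsq(A,(P[:,:2]**2).sum(1),rcond=None)[0]
    return s[0],s[1],np.sqrt(s[2]+s[0]**2+s[1]**2)
E
python3 - <<'E'
from h import *
np.set_printoptions(precision=4,suppress=True)
d=shot('top')
s=shot('scene')
for nm,d,bs in (('top',d,dict(c=(140,200,235,290),m=(250,155,335,272),p=(355,200,435,285))),('scene',s,dict(c=(320,145,405,212),m=(205,165,350,310),p=(85,220,200,320)))):
    print(nm)
    # carrier: non-blue => flange outline
    b=bs['c'];m=cv2.bitwise_not(mask(d,(95,100,0),(125,255,255)))
    k=np.zeros_like(m);k[b[1]:b[3],b[0]:b[2]]=255;m&=k
    c=blobs(m)[0];print('flange',circ(ray(d,c,0.005)) if nm=='top' else '')
    k=mask(d,(0,0,0),(180,255,60),b)
    for c in blobs(k,15)[:1]:
        P=ray(d,c,0.08);r=cv2.minAreaRect((P[:,:2]*1000).astype(np.float32));print('handle',r)
    for name,lo,hi,z,b in (('red',(0,150,100),(8,255,255),.158,bs['m']),('btn',(45,120,60),(75,255,255),.112,bs['m']),
       ('yel',(22,150,100),(34,255,255),.06,bs['p']),('grn',(45,120,60),(75,255,255),.06,bs['p'])):
        for c in blobs(mask(d,lo,hi,b),10)[:1]:
            P=ray(d,c,z);print(name,cv2.contourArea(c),ray(d,cen(c),z)[0][:2],circ(P),np.ptp(P,axis=0))
    m=mask(d,(0,0,60),(180,60,140),bs['m'])
    for c in blobs(m,200)[:1]:print('plat',circ(ray(d,cv2.convexHull(c)[:,0],.1)))
E
```

```text
top
flange (np.float64(0.4920568182764432), np.float64(0.30897119656874683), np.float64(0.09644258938684253))
handle ((488.2906799316406, 303.6155090332031), (20.671703338623047, 60.052677154541016), 45.61186599731445)
red 29.5 [ 0.4889 -0.0069] (np.float64(0.48876615135021456), np.float64(-0.006334881001169301), np.float64(0.009986318560627405)) [0.027  0.0083 0.    ]
btn 46.0 [ 0.4711 -0.077 ] (np.float64(0.4711560644550528), np.float64(-0.07704168024947941), np.float64(0.010765155783715803)) [0.0196 0.0197 0.    ]
yel 169.0 [ 0.4556 -0.2582] (np.float64(0.45560277497864926), np.float64(-0.25820890193553203), np.float64(0.021262016150120376)) [0.0434 0.0437 0.    ]
grn 169.0 [ 0.5509 -0.2722] (np.float64(0.5509900773856619), np.float64(-0.27220247165726935), np.float64(0.02159680035556767)) [0.0414 0.0443 0.    ]
plat (np.float64(0.622924421717905), np.float64(-0.0009718919581250818), np.float64(0.10516796453538495))
scene
flange 
handle ((501.14984130859375, 300.7844543457031), (13.10561466217041, 73.6195068359375), 49.25786590576172)
red 93.0 [ 0.5078 -0.0123] (np.float64(0.507581225915354), np.float64(-0.013569247665415396), np.float64(0.019268527644888664)) [0.0592 0.0226 0.    ]
btn 82.0 [ 0.4763 -0.0787] (np.float64(0.4760884062961909), np.float64(-0.07856644837126223), np.float64(0.014304817553027826)) [0.0319 0.0261 0.    ]
yel 263.0 [ 0.4622 -0.2608] (np.float64(0.46185515148310435), np.float64(-0.2606584149505359), np.float64(0.024280593843336404)) [0.0543 0.0445 0.    ]
grn 309.0 [ 0.5571 -0.2742] (np.float64(0.556741391514137), np.float64(-0.2740382404113017), np.float64(0.024048613018418468)) [0.0529 0.044  0.    ]
plat (np.float64(0.622988101817106), np.float64(-0.02435862343690498), np.float64(0.1672447820987297))
```

```bash
cat > plan.py <<'E'
import sys
from h import *
def plan(x,y,z,a):
    o=ctrl.get_obs();T=R.from_rotvec(o['tool_rot'])
    best=None
    c,s=np.cos(np.radians(a)),np.sin(np.radians(a))
    G=R.from_matrix(np.array([[c,s,0],[s,-c,0],[0,0,-1]]))
    off=T.inv().apply(np.array([x,y,z])-o['tool_pos'])*1000
    X=T.as_matrix()
    print('off',off.round(1).tolist(),'rot',(T.inv()*G).as_rotvec().round(3).tolist(),'yaw now',np.degrees(np.arctan2(X[1,0],X[0,0])).round(1),'q6',o['q'][5].round(2),'t',o['t'])
v=[float(i) for i in sys.argv[1:]]
for i in range(0,len(v),4): plan(*v[i:i+4])
E
python3 plan.py 0.48 -0.01 0.33 180  0.48 -0.01 0.33 0
```

```text
off [-441.9, -436.9, -132.0] rot [-0.001, -0.0, -0.423] yaw now 155.8 q6 -0.12 t 0.2
off [-441.9, -436.9, -132.0] rot [-0.001, 0.002, 2.719] yaw now 155.8 q6 -0.12 t 0.2
```

```bash
python3 -m handwheel '[{"gripper":-1,"offset":[-20,-20,-60],"rotation":[0,0,-0.1]},{"gripper":-1,"offset":[-50,-50,-120],"rotation":[0,0,-0.2]},{"gripper":-1,"offset":[-90,-90,-132],"rotation":[0,0,-0.3]},{"gripper":-1,"offset":[-130,-130,-132],"rotation":[0,0,-0.423]},{"gripper":-1,"offset":[-170,-170,-132],"rotation":[0,0,-0.423]},{"gripper":-1,"offset":[-210,-210,-132],"rotation":[0,0,-0.423]},{"gripper":-1,"offset":[-250,-250,-132],"rotation":[0,0,-0.423]},{"gripper":-1,"offset":[-290,-287,-132],"rotation":[0,0,-0.423]}]' 40; python3 plan.py 0.48 -0.01 0.33 180
```

```text
t: 1.2
tool_pos: [0.4033, 0.1875, 0.3303]
tool_rot: [-0.0, 3.141, 0.0]
contact_force: [0.5, 0.1, 0.6]
opening: 0.0855
grip_force: 0.0
off [-76.6, -197.5, 0.3] rot [0.0, 0.001, 0.0] yaw now -180.0 q6 -1.3 t 1.2
```

```bash
python3 -m handwheel '[{"gripper":-1,"offset":[-20,-50,0],"rotation":[0,0,0]},{"gripper":-1,"offset":[-40,-100,0],"rotation":[0,0,0]},{"gripper":-1,"offset":[-60,-150,0],"rotation":[0,0,0]},{"gripper":-1,"offset":[-76,-190,0],"rotation":[0,0,0]},{"gripper":-1,"offset":[-76,-197,0],"rotation":[0,0,0]},{"gripper":-1,"offset":[-76,-197,0],"rotation":[0,0,0]},{"gripper":-1,"offset":[-76,-197,0],"rotation":[0,0,0]},{"gripper":-1,"offset":[-76,-197,0],"rotation":[0,0,0]}]'
python3 - <<'E'
from h import *
d=shot('wrist','w1');print({k:v for k,v in d.items() if k!='image'})
E
```

```text
t: 2.2
tool_pos: [0.479, -0.0067, 0.3305]
tool_rot: [-0.003, 3.141, 0.0]
contact_force: [0.0, -0.2, -0.1]
opening: 0.0855
grip_force: 0.0
{'fovy': 70.93217779386859, 'cx': 277.34483435380054, 'cy': 210.63933557205812, 'xyz': array([ 0.39472478, -0.00717217,  0.50724129]), 'attitude': array([-0.26132628, -0.26094233,  1.55642455])}
```

View pics/w1.png

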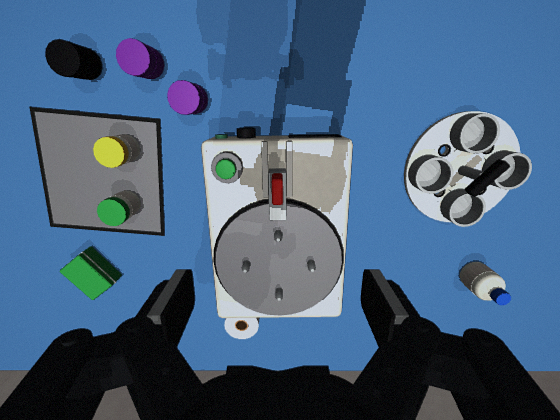

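The wrist view shows everything: fin (277,189), button (226,168), platform centred about (279,258), studs (278,235), (246,265), (311,264) and (279,293), lids (109,152) and (113,211), carrier (465,165).

Run:
```python
from h import *
np.set_printoptions(precision=4,suppress=True)
d=shot('wrist')
img=d['image'];g=cv2.cvtColor(img,cv2.COLOR_RGB2GRAY)
# mixer box top outline z=.09 : white low-sat bright
hsv=cv2.cvtColor(img,cv2.COLOR_RGB2HSV)
m=mask(d,(0,0,60),(180,60,150),(205,195,352,318))
c=max(blobs(m,500),key=cv2.contourArea);H=cv2.convexHull(c)[:,0]
P=ray(d,H,.1)
P=P[P[:,0]>0.6];print('plat',circ(P),len(P))
for nm,lo,hi,z,b in (('red',(0,150,60),(8,255,255),.158,(255,160,300,215)),('btn',(45,120,60),(75,255,255),.112,(205,145,245,190)),('yel',(22,150,100),(34,255,255),.06,(85,130,135,175)),('grn',(45,120,60),(75,255,255),.06,(90,190,140,235))):
    c=blobs(mask(d,lo,hi,b),10)[0];P=ray(d,c,z);r=cv2.minAreaRect((P[:,:2]*1000).astype(np.float32))
    print(nm,ray(d,cen(c),z)[0][:2],circ(P),r)
print('nadir',proj(d,[[d['xyz'][0],d['xyz'][1],.1]]))
big=cv2.resize(img[205:310,215:345],None,fx=6,fy=5.7,interpolation=cv2.INTER_CUBIC)
b2=cv2.resize(img[105:230,395:540],None,fx=5,fy=4.5,interpolation=cv2.INTER_CUBIC)
cv2.imwrite('pics/studs.png',big[:,:,::-1])
b=cv2.bitwise_not(mask(d,(95,100,0),(125,255,255)));k=np.zeros_like(b);k[100:235,395:535]=255
c=blobs(b&k)[0];P=ray(d,c,.01);P=P[(P[:,1]<.33)];print('flange',circ(P))
for c in blobs(mask(d,(0,0,0),(180,255,45),(395,105,535,230)),30)[:3]:
    P=ray(d,c,.08);print('dark',cen(c),cv2.minAreaRect((P[:,:2]*1000).astype(np.float32)))
```

```text
plat (np.float64(0.6176184538014046), np.float64(-0.005873627068087861), np.float64(0.10101387050949537)) 21
red [ 0.4903 -0.0077] (np.float64(0.49049432425205985), np.float64(-0.007633507904377557), np.float64(0.012371102419954047)) ((490.2239685058594, -7.827574253082275), (32.96489715576172, 12.40859603881836), 0.3658798336982727)
btn [ 0.4717 -0.078 ] (np.float64(0.4718347773984815), np.float64(-0.07800876469647178), np.float64(0.012718429601564291)) ((471.948974609375, -77.6748046875), (24.56399917602539, 25.918121337890625), 0.07528621703386307)
yel [ 0.4562 -0.2609] (np.float64(0.45657570225335303), np.float64(-0.2609095995826931), np.float64(0.02196138451589519)) ((456.5076599121094, -260.30682373046875), (44.278717041015625, 44.787384033203125), 78.58533477783203)
grn [ 0.5523 -0.2747] (np.float64(0.5526318658710474), np.float64(-0.27476103151151166), np.float64(0.022147720647325616)) ((553.1417846679688, -274.9310302734375), (43.832706451416016, 45.05553436279297), 41.073204040527344)
nadir [[277.5071 108.7916]]
flange (np.float64(0.49244450807721213), np.float64(0.3052943411759009), np.float64(0.09586593318836552))
dark [483.0206 180.8538] ((503.80413818359375, 306.22991943359375), (91.55017852783203, 69.10106658935547), 25.02643394470215)
dark [520.4046 167.9951] ((479.25689697265625, 346.7229919433594), (41.33687210083008, 24.148536682128906), 6.366441249847412)
dark [488.774  129.7359] ((421.536376953125, 287.69232177734375), (38.02366256713867, 18.91478157043457), 18.290725708007812)
```

View pics/studs.png

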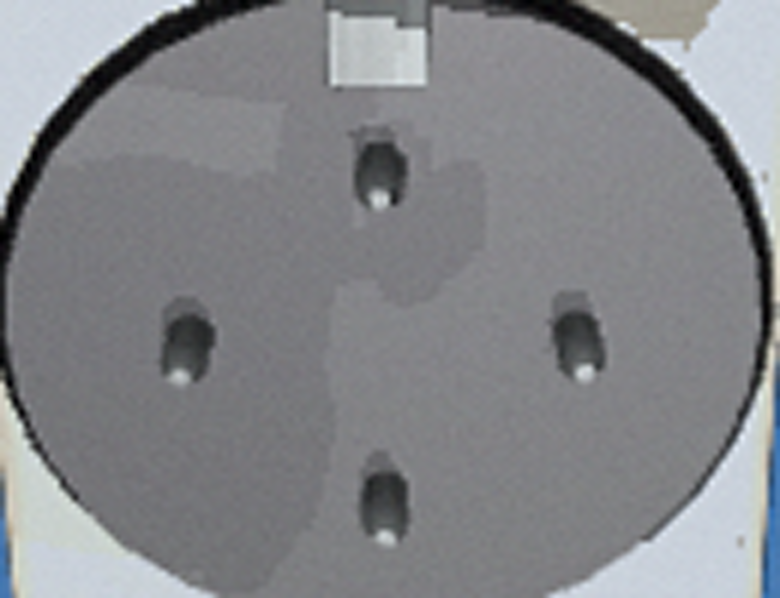

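The stud tops are in the crop at (380,198), (180,376), (585,372) and (387,538). Next I compute them and the plan for the fin.

```bash
python3 - <<'E'
from h import *
np.set_printoptions(precision=4,suppress=True)
d=shot('wrist')
S=np.array([[380,198],[180,376],[585,372],[387,538.]]);S=S/[6,5.7]+[215,205]-.4
P=ray(d,S,.123);print(P[:,:2],P.mean(0));a=P[3]-P[0];b=P[2]-P[1];print(np.degrees([np.arctan2(a[1],a[0]),np.arctan2(-b[0],b[1])]),np.linalg.norm(a),np.linalg.norm(b))
E
python3 plan.py 0.4895 -0.0077 0.126 180.4
```

```text
[[ 0.5708 -0.0066]
 [ 0.6216 -0.0559]
 [ 0.6203  0.0441]
 [ 0.6713 -0.0046]] [ 0.621  -0.0057  0.123 ]
[1.1186 0.7536] 0.10046730154846575 0.10007104945244825
off [-10.3, -0.6, 204.4] rot [-0.0, 0.0, -0.006] yaw now -179.9 q6 -1.74 t 2.35
```

```bash
python3 -m handwheel '[{"gripper":-0.3,"offset":[-10,-1,50],"rotation":[0,0,-0.016]},{"gripper":-0.3,"offset":[-10,-1,100],"rotation":[0,0,-0.016]},{"gripper":-0.3,"offset":[-10,-1,150],"rotation":[0,0,-0.016]},{"gripper":-0.3,"offset":[-10,-1,185],"rotation":[0,0,-0.016]},{"gripper":-0.3,"offset":[-10,-1,204],"rotation":[0,0,-0.016]},{"gripper":1,"offset":[-10,-1,204],"rotation":[0,0,-0.016]},{"gripper":1,"offset":[-10,-1,204],"rotation":[0,0,-0.016]},{"gripper":1,"offset":[-10,-1,204],"rotation":[0,0,-0.016]}]' 40
python3 -m handwheel '[{"gripper":1,"offset":[0,0,0],"rotation":[0,0,0]},{"gripper":1,"offset":[5,0,0],"rotation":[0,0,0]},{"gripper":1,"offset":[10,0,0],"rotation":[0,0,0]},{"gripper":1,"offset":[15,0,0],"rotation":[0,0,0]},{"gripper":1,"offset":[20,0,0],"rotation":[0,0,0]},{"gripper":1,"offset":[22,0,0],"rotation":[0,0,0]},{"gripper":1,"offset":[22,0,0],"rotation":[0,0,0]},{"gripper":1,"offset":[22,0,0],"rotation":[0,0,0]}]'
```

```text
t: 3.35
tool_pos: [0.4905, -0.0089, 0.1284]
tool_rot: [-0.026, 3.138, -0.001]
contact_force: [0.2, -0.2, 1.2]
opening: 0.0015
grip_force: 0.0
t: 4.35
tool_pos: [0.4673, -0.0091, 0.1264]
tool_rot: [-0.025, 3.141, -0.0]
contact_force: [0.6, -0.2, 0.1]
opening: -0.0
grip_force: 0.0
```

Run:
```python
from h import *
w=shot('wrist')['image'];s=shot('scene')['image']
a=cv2.resize(w[100:420,130:430],(400,427));b=cv2.resize(s[120:330,180:380],(400,420));a=a[:420]
cv2.imwrite('pics/f1.png',np.hstack([a,b])[:,:,::-1])
```

```text
(no output)
```

View pics/f1.png

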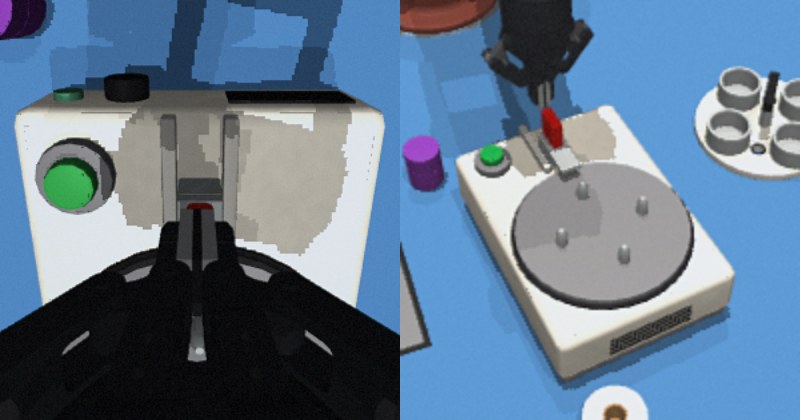

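Run:
```python
from h import *
np.set_printoptions(precision=3,suppress=True)
o=ctrl.get_obs();print(o['tool_pos'],o['q'])
s=shot('scene');t=shot('top');w=shot('wrist')
print('tcp in scene',proj(s,o['tool_pos']),'top',proj(t,o['tool_pos']),'wrist',proj(w,o['tool_pos']))
for n,d in (('s',s),('t',t),('w',w)):
    for c in blobs(mask(d,(0,150,60),(8,255,255),(200,140,360,300)),4)[:2]:
        print(n,cv2.contourArea(c),c.min(0),c.max(0),cen(c))
for P in ([.507,-.008,.158],[.473,-.008,.158],[.507,-.008,.12],[.473,-.008,.12],[.484,-.008,.158],[.484,-.008,.12]):print(P,proj(s,P)[0],proj(t,P)[0],proj(w,P)[0])
```

```text
[ 0.467 -0.009  0.126] [-0.179 -0.284  2.044 -0.     1.382 -1.766]
tcp in scene [[250.933 181.415]] top [[294.195 251.775]] wrist [[277.965 243.934]]
s 103.0 [252 175] [260 193] [255.93  184.212]
t 19.0 [302 252] [313 258] [309.456 255.579]
t 18.5 [280 227] [288 234] [282.91  230.964]
w 28.0 [271 252] [288 255] [280.429 253.732]
[0.507, -0.008, 0.158] [257.858 182.549] [293.832 236.362] [278.818 326.611]
[0.473, -0.008, 0.158] [251.801 173.165] [293.934 248.968] [279.857 277.428]
[0.507, -0.008, 0.12] [258.345 194.03 ] [293.646 237.621] [278.598 289.986]
[0.473, -0.008, 0.12] [252.441 184.683] [293.743 249.846] [279.44  247.525]
[0.484, -0.008, 0.158] [253.735 176.161] [293.901 244.878] [279.506 294.042]
[0.484, -0.008, 0.12] [254.327 187.669] [293.712 245.881] [279.157 261.763]
```

The fin has not moved; the fingers are shut just behind its rear end. I'll lift, open, go forward and descend slowly before closing.

```bash
python3 -m handwheel '[{"gripper":0.9,"offset":[0,0,-20],"rotation":[0,0,0]},{"gripper":0,"offset":[0,0,-60],"rotation":[0,0,0]},{"gripper":0,"offset":[0,0,-60],"rotation":[0,0,0]},{"gripper":0,"offset":[0,0,-60],"rotation":[0,0,0]},{"gripper":0,"offset":[-24,0,-60],"rotation":[0,0,0]},{"gripper":0,"offset":[-24,0,-60],"rotation":[0,0,0]},{"gripper":0,"offset":[-24,0,-60],"rotation":[0,0,0]},{"gripper":0,"offset":[-24,0,-60],"rotation":[0,0,0]}]'
python3 - <<'E'
from h import *
w=shot('wrist','w2')
c=blobs(mask(w,(0,150,60),(8,255,255),(200,140,360,400)),4)[:2]
o=ctrl.get_obs()
for b in c: print(b.min(0),b.max(0),ray(w,cen(b),.158))
print(proj(w,[[.507,-.0075,.158],[.473,-.0075,.158],o['tool_pos']]))
E
```

```text
t: 5.6
tool_pos: [0.4905, -0.0087, 0.1858]
tool_rot: [0.025, -3.14, -0.0]
contact_force: [-0.5, 0.0, 0.1]
opening: 0.0428
grip_force: 0.0
[270 195] [288 248] [[ 0.48657042 -0.00794065  0.158     ]]
[[279.06822658 247.8547573 ]
 [279.88174355 205.72322215]
 [277.93548099 244.24073544]]
```

View pics/w2.png

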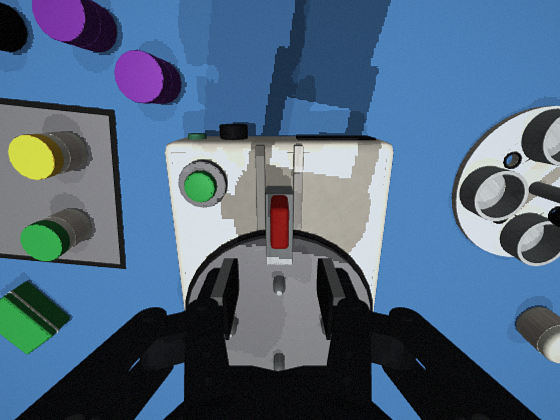

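The wrist view puts the fin at (279,222), under the fingers. The fingertips (227,260) and (328,260) look higher or farther forward than the reported TCP should, so I check in the scene view.

Run:
```python
from h import *
s=shot('scene');o=ctrl.get_obs();p=o['tool_pos']
im=cv2.resize(s['image'][80:220,180:340],None,fx=5,fy=4.25,interpolation=cv2.INTER_CUBIC)
for dz in (0,.01,.02,.03):
    for dy in (-.0215,.0215):
        u=(proj(s,p+[0,dy,dz])[0]-[180,80])*[5,4.25];cv2.circle(im,tuple(int(v) for v in u),3,(255,0,255) if dz==0 else (255,255,0),1)
cv2.imwrite('pics/s2.png',im[:,:,::-1])
```

```text
(no output)
```

View pics/s2.png

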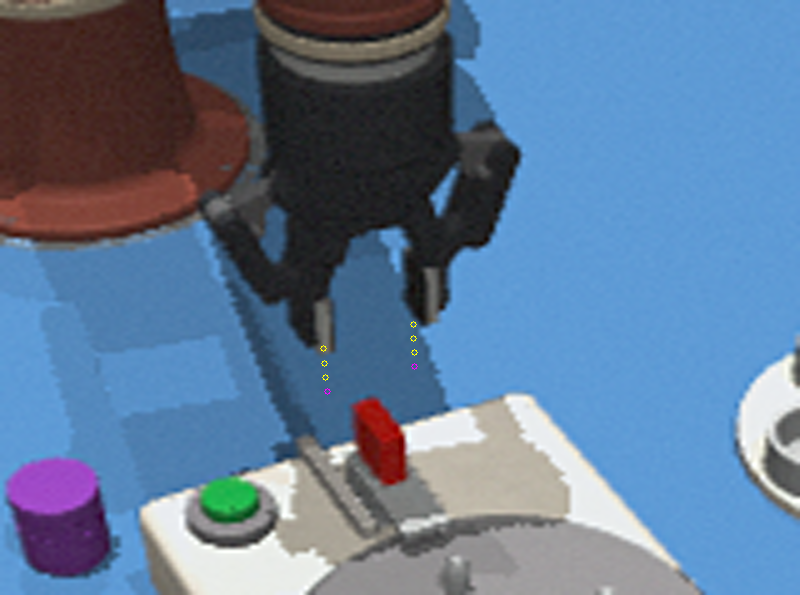

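The real tips sit about 30 mm above the reported TCP (yellow dots at 20–30 mm match the tips). That explains the grasp above the fin. I descend in steps, watching force.

```bash
python3 -m handwheel '[{"gripper":0,"offset":[0,0,30],"rotation":[0,0,0]},{"gripper":0,"offset":[0,0,50],"rotation":[0,0,0]},{"gripper":0,"offset":[0,0,62],"rotation":[0,0,0]},{"gripper":0,"offset":[0,0,70],"rotation":[0,0,0]},{"gripper":0,"offset":[0,0,75],"rotation":[0,0,0]},{"gripper":0,"offset":[0,0,80],"rotation":[0,0,0]},{"gripper":0,"offset":[0,0,83],"rotation":[0,0,0]},{"gripper":0,"offset":[0,0,83],"rotation":[0,0,0]}]' 
python3 -m handwheel '[{"gripper":0.6,"offset":[0,0,0],"rotation":[0,0,0]},{"gripper":1,"offset":[0,0,0],"rotation":[0,0,0]},{"gripper":1,"offset":[0,0,0],"rotation":[0,0,0]},{"gripper":1,"offset":[0,0,0],"rotation":[0,0,0]},{"gripper":1,"offset":[0,0,0],"rotation":[0,0,0]},{"gripper":1,"offset":[0,0,0],"rotation":[0,0,0]},{"gripper":1,"offset":[0,0,0],"rotation":[0,0,0]},{"gripper":1,"offset":[0,0,0],"rotation":[0,0,0]}]' 60
```

```text
t: 6.7
tool_pos: [0.4912, -0.0087, 0.1033]
tool_rot: [0.025, -3.141, -0.0]
contact_force: [0.4, -0.4, 0.4]
opening: 0.0429
grip_force: 0.0
t: 7.7
tool_pos: [0.4914, -0.0073, 0.1038]
tool_rot: [-0.026, 3.141, 0.005]
contact_force: [-0.7, 5.1, 1.8]
opening: 0.0127
grip_force: 59.9
```

```bash
python3 -m handwheel '[{"gripper":1,"offset":[6,0,0],"rotation":[0,0,0]},{"gripper":1,"offset":[12,0,0],"rotation":[0,0,0]},{"gripper":1,"offset":[18,0,0],"rotation":[0,0,0]},{"gripper":1,"offset":[23,0,0],"rotation":[0,0,0]},{"gripper":1,"offset":[26,0,0],"rotation":[0,0,0]},{"gripper":1,"offset":[28,0,0],"rotation":[0,0,0]},{"gripper":1,"offset":[29,0,0],"rotation":[0,0,0]},{"gripper":1,"offset":[29,0,0],"rotation":[0,0,0]}]'
python3 - <<'E'
from h import *
t=shot('top')
for b in blobs(mask(t,(0,150,60),(8,255,255),(270,220,310,275)),4)[:2]: print(ray(t,cen(b),.158))
E
```

```text
t: 8.7
tool_pos: [0.4665, -0.0077, 0.1039]
tool_rot: [-0.025, 3.129, 0.005]
contact_force: [18.3, 6.7, -9.8]
opening: 0.0127
grip_force: 58.5
[[ 0.50841632 -0.00724568  0.158     ]]
[[0.45743612 0.01241584 0.158     ]]
```

```bash
python3 -m handwheel '[{"gripper":1,"offset":[26,0,0],"rotation":[0,0,0]},{"gripper":0,"offset":[26,0,0],"rotation":[0,0,0]},{"gripper":0,"offset":[26,0,0],"rotation":[0,0,0]},{"gripper":0,"offset":[26,0,0],"rotation":[0,0,0]},{"gripper":0,"offset":[26,0,-50],"rotation":[0,0,0]},{"gripper":0,"offset":[26,0,-100],"rotation":[0,0,0]},{"gripper":0,"offset":[26,0,-150],"rotation":[0,0,0]},{"gripper":0,"offset":[26,0,-170],"rotation":[0,0,0]}]' ; python3 plan.py .5 .3 .27 135.6
```

```text
t: 9.75
tool_pos: [0.4374, -0.0099, 0.2768]
tool_rot: [-0.025, 3.137, -0.002]
contact_force: [-0.4, -0.0, -0.6]
opening: 0.0428
grip_force: 0.0
off [-67.6, 308.9, 6.8] rot [0.001, 0.005, 0.791] yaw now -179.1 q6 -1.78 t 9.75
```

```bash
python3 -m handwheel '[{"gripper":-0.2,"offset":[-10,50,0],"rotation":[0,0,0.15]},{"gripper":-0.2,"offset":[-20,100,0],"rotation":[0,0,0.3]},{"gripper":-0.2,"offset":[-30,150,0],"rotation":[0,0,0.45]},{"gripper":-0.2,"offset":[-45,205,0],"rotation":[0,0,0.6]},{"gripper":-0.2,"offset":[-60,260,0],"rotation":[0,0,0.75]},{"gripper":-0.2,"offset":[-68,309,7],"rotation":[0,0,0.791]},{"gripper":-0.2,"offset":[-68,309,7],"rotation":[0,0,0.791]},{"gripper":-0.2,"offset":[-68,309,7],"rotation":[0,0,0.791]}]'
python3 - <<'E'
from h import *
w=shot('wrist','w3');o=ctrl.get_obs();print(w['xyz'],proj(w,[[.49,.305,.08],[.49,.305,.01],[w['xyz'][0],w['xyz'][1],0]]))
t=shot('top')
for b in blobs(mask(t,(0,150,60),(8,255,255),(285,220,302,275)),4)[:2]: print('fin',ray(t,cen(b),.158))
E
```

```text
t: 10.75
tool_pos: [0.4987, 0.3, 0.2648]
tool_rot: [-1.186, -2.908, 0.004]
contact_force: [0.1, 0.3, -0.1]
opening: 0.0516
grip_force: 0.0
[0.43894684 0.35899335 0.44158221] [[276.12410648 172.18938959]
 [276.48710239 162.50452522]
 [278.49505414 108.93163321]]
fin [[ 0.4644368  -0.00676653  0.158     ]]
```

View pics/w3.png

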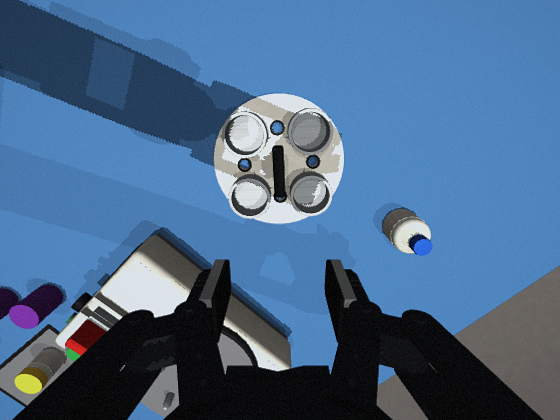

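Carrier at (279,160) with the bar vertical in the picture (rows 146–200), holes at (277,128), (245,164), (313,161) and (280,197). The spray bottle at (410,235) is clear.

Run:
```python
from h import *
np.set_printoptions(precision=4,suppress=True)
d=shot('wrist')
b=cv2.bitwise_not(mask(d,(95,100,0),(125,255,255)));k=np.zeros_like(b);k[85:230,205:350]=255
c=blobs(cv2.morphologyEx(b&k,cv2.MORPH_OPEN,np.ones((5,5))))[0];H=cv2.convexHull(c)[:,0];print('flange',circ(ray(d,H,.01)),len(H))
m=mask(d,(0,0,0),(180,255,60),(262,138,298,206))
m=cv2.morphologyEx(m,cv2.MORPH_OPEN,np.ones((7,7)))
for c in blobs(m,30)[:2]:
    P=ray(d,c,.08);print('bar',c.min(0),c.max(0),cv2.minAreaRect((P[:,:2]*1000).astype(np.float32)))
hs=[]
for (u,v) in ((277,128),(245,164),(313,161)):
    m=mask(d,(95,60,0),(125,255,255),(u-9,v-9,u+10,v+10))
    c=blobs(m,8)[0];p=ray(d,cen(c),.005)[0];hs.append(p);print('hole',cen(c),p)
v=hs[2]-hs[1];print('mid',(hs[1]+hs[2])/2,np.degrees(np.arctan2(v[1],v[0])),np.linalg.norm(v))
```

```text
flange (np.float64(0.4934985750110895), np.float64(0.30506123305634825), np.float64(0.09682214218501005)) 50
bar [272 145] [284 195] ((491.3807373046875, 307.44940185546875), (13.657451629638672, 63.37157440185547), 48.5368766784668)
hole [276.47  126.029] [0.4544 0.3405 0.005 ]
hole [244.49   162.9174] [0.4588 0.2695 0.005 ]
hole [311.4402 159.5751] [0.5249 0.3439 0.005 ]
mid [0.4918 0.3067 0.005 ] 48.38271854140093 0.09954871571839423
```

```bash
python3 plan.py .4918 .3066 .024 138.4
```

```text
off [10.4, -0.0, 242.3] rot [-0.0, 0.0, -0.05] yaw now 135.5 q6 -0.38 t 10.9
```

```bash
python3 -m handwheel '[{"gripper":-0.2,"offset":[10,0,60],"rotation":[0,0,-0.05]},{"gripper":-0.2,"offset":[10,0,120],"rotation":[0,0,-0.05]},{"gripper":-0.2,"offset":[10,0,170],"rotation":[0,0,-0.05]},{"gripper":-0.2,"offset":[10,0,205],"rotation":[0,0,-0.05]},{"gripper":-0.2,"offset":[10,0,225],"rotation":[0,0,-0.05]},{"gripper":-0.2,"offset":[10,0,236],"rotation":[0,0,-0.05]},{"gripper":-0.2,"offset":[10,0,242],"rotation":[0,0,-0.05]},{"gripper":-0.2,"offset":[10,0,242],"rotation":[0,0,-0.05]}]'
python3 -m handwheel '[{"gripper":0.4,"offset":[0,0,0],"rotation":[0,0,0]},{"gripper":1,"offset":[0,0,0],"rotation":[0,0,0]},{"gripper":1,"offset":[0,0,0],"rotation":[0,0,0]},{"gripper":1,"offset":[0,0,0],"rotation":[0,0,0]},{"gripper":1,"offset":[0,0,0],"rotation":[0,0,0]},{"gripper":1,"offset":[0,0,0],"rotation":[0,0,0]},{"gripper":1,"offset":[0,0,0],"rotation":[0,0,0]},{"gripper":1,"offset":[0,0,0],"rotation":[0,0,0]}]' 80; python3 plan.py .4918 .3066 .2 138.4
```

```text
t: 11.9
tool_pos: [0.4927, 0.3077, 0.0252]
tool_rot: [1.113, 2.937, 0.002]
contact_force: [-0.1, -0.2, 0.9]
opening: 0.0512
grip_force: 0.0
t: 12.9
tool_pos: [0.4925, 0.3076, 0.0254]
tool_rot: [1.114, 2.937, 0.001]
contact_force: [-1.7, -1.1, 5.3]
opening: 0.0123
grip_force: 79.6
off [-0.2, -1.1, -174.6] rot [0.001, 0.0, 0.001] yaw now 138.5 q6 -0.42 t 12.9
```

```bash
python3 -m handwheel '[{"gripper":1,"offset":[0,0,-15],"rotation":[0,0,0]},{"gripper":1,"offset":[0,0,-40],"rotation":[0,0,0]},{"gripper":1,"offset":[0,0,-75],"rotation":[0,0,0]},{"gripper":1,"offset":[0,0,-115],"rotation":[0,0,0]},{"gripper":1,"offset":[0,0,-150],"rotation":[0,0,0]},{"gripper":1,"offset":[0,0,-180],"rotation":[0,0,0]},{"gripper":1,"offset":[0,0,-195],"rotation":[0,0,0]},{"gripper":1,"offset":[0,0,-195],"rotation":[0,0,0]}]'; python3 plan.py .621 -.0057 .22 91
```

```text
t: 13.9
tool_pos: [0.4921, 0.3075, 0.2196]
tool_rot: [1.113, 2.937, 0.001]
contact_force: [0.3, 0.8, -6.6]
opening: 0.0122
grip_force: 78.7
off [-304.1, -149.1, -0.4] rot [0.001, -0.0, 0.829] yaw now 138.5 q6 -0.42 t 13.9
```

```bash
python3 -m handwheel '[{"gripper":1,"offset":[-20,-10,0],"rotation":[0,0,0.05]},{"gripper":1,"offset":[-60,-30,0],"rotation":[0,0,0.15]},{"gripper":1,"offset":[-110,-54,0],"rotation":[0,0,0.3]},{"gripper":1,"offset":[-160,-78,0],"rotation":[0,0,0.45]},{"gripper":1,"offset":[-210,-103,0],"rotation":[0,0,0.6]},{"gripper":1,"offset":[-255,-125,0],"rotation":[0,0,0.72]},{"gripper":1,"offset":[-290,-142,0],"rotation":[0,0,0.81]},{"gripper":1,"offset":[-304,-149,0],"rotation":[0,0,0.829]}]';python3 -m handwheel '[{"gripper":1,"offset":[0,0,0],"rotation":[0,0,0]},{"gripper":1,"offset":[0,0,0],"rotation":[0,0,0]},{"gripper":1,"offset":[0,0,0],"rotation":[0,0,0]},{"gripper":1,"offset":[0,0,0],"rotation":[0,0,0]},{"gripper":1,"offset":[0,0,0],"rotation":[0,0,0]},{"gripper":1,"offset":[0,0,0],"rotation":[0,0,0]},{"gripper":1,"offset":[0,0,0],"rotation":[0,0,0]},{"gripper":1,"offset":[0,0,0],"rotation":[0,0,0]}]'; python3 plan.py .621 -.0057 .155 91
python3 - <<'E'
from h import *
t=shot('top');s=shot('scene')
a=cv2.resize(t['image'][140:280,230:360],(400,430));b=cv2.resize(s['image'][80:310,170:384],(400,430))
cv2.imwrite('pics/c1.png',np.hstack([a,b])[:,:,::-1])
E
```

```text
t: 14.9
tool_pos: [0.6201, -0.0077, 0.2161]
tool_rot: [-2.203, -2.234, 0.005]
contact_force: [0.6, 0.8, -6.9]
opening: 0.0124
grip_force: 78.7
t: 15.9
tool_pos: [0.6208, -0.0057, 0.2193]
tool_rot: [-2.203, -2.24, 0.0]
contact_force: [0.3, 0.3, -6.2]
opening: 0.0123
grip_force: 78.7
off [-0.0, 0.2, 64.3] rot [-0.0, -0.0, -0.001] yaw now 91.0 q6 -0.15 t 15.9
```

View pics/c1.png

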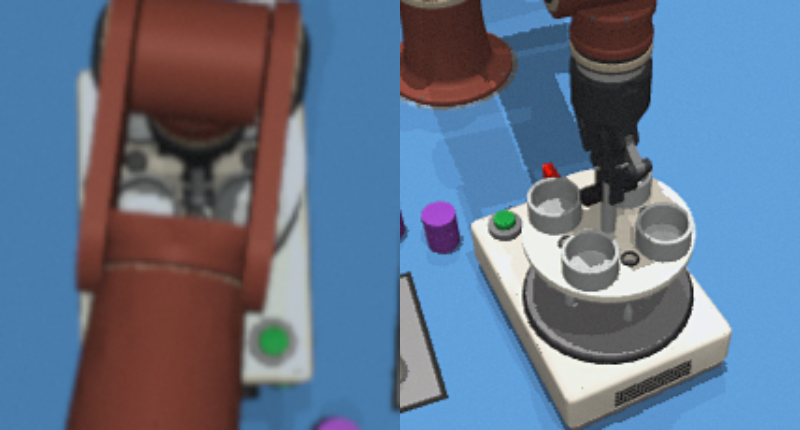

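The carrier hangs level over the platform with the bar along mixer y and the slide open. Lowering it.

```bash
python3 -m handwheel '[{"gripper":1,"offset":[0,0,25],"rotation":[0,0,0]},{"gripper":1,"offset":[0,0,45],"rotation":[0,0,0]},{"gripper":1,"offset":[0,0,58],"rotation":[0,0,0]},{"gripper":1,"offset":[0,0,66],"rotation":[0,0,0]},{"gripper":1,"offset":[0,0,71],"rotation":[0,0,0]},{"gripper":1,"offset":[0,0,75],"rotation":[0,0,0]},{"gripper":1,"offset":[0,0,78],"rotation":[0,0,0]},{"gripper":1,"offset":[0,0,78],"rotation":[0,0,0]}]'
```

```text
t: 17.0
tool_pos: [0.6208, -0.0056, 0.1413]
tool_rot: [-2.202, -2.24, 0.0]
contact_force: [-0.6, -0.4, -6.8]
opening: 0.0126
grip_force: 78.6
```

```bash
python3 -m handwheel '[{"gripper":1,"offset":[0,0,3],"rotation":[0,0,0]},{"gripper":1,"offset":[0,0,6],"rotation":[0,0,0]},{"gripper":1,"offset":[0,0,9],"rotation":[0,0,0]},{"gripper":1,"offset":[0,0,12],"rotation":[0,0,0]},{"gripper":1,"offset":[0,0,14],"rotation":[0,0,0]},{"gripper":1,"offset":[0,0,15.5],"rotation":[0,0,0]},{"gripper":1,"offset":[0,0,16.5],"rotation":[0,0,0]},{"gripper":1,"offset":[0,0,16.5],"rotation":[0,0,0]}]'
```

```text
t: 18.0
tool_pos: [0.621, -0.0057, 0.1254]
tool_rot: [2.202, 2.24, 0.0]
contact_force: [-1.1, 0.9, -3.2]
opening: 0.012
grip_force: 79.1
```

```bash
python3 -m handwheel '[{"gripper":0.5,"offset":[0,0,0],"rotation":[0,0,0]},{"gripper":0,"offset":[0,0,0],"rotation":[0,0,0]},{"gripper":0,"offset":[0,0,0],"rotation":[0,0,0]},{"gripper":0,"offset":[0,0,0],"rotation":[0,0,0]},{"gripper":0,"offset":[0,0,-30],"rotation":[0,0,0]},{"gripper":0,"offset":[0,0,-70],"rotation":[0,0,0]},{"gripper":0,"offset":[0,0,-110],"rotation":[0,0,0]},{"gripper":0,"offset":[0,0,-120],"rotation":[0,0,0]}]'; python3 plan.py .475 -.008 .22 181
python3 - <<'E'
from h import *
s=shot('scene')
b=cv2.resize(s['image'][140:310,190:360],(750,600))
cv2.imwrite('pics/c2.png',b[:,:,::-1])
E
```

```text
t: 19.0
tool_pos: [0.6225, -0.0059, 0.249]
tool_rot: [2.199, 2.237, 0.006]
contact_force: [0.0, -0.6, -0.1]
opening: 0.043
grip_force: 0.0
off [0.4, -147.7, 28.0] rot [0.004, 0.006, -1.571] yaw now 91.0 q6 -0.15 t 19.0
```

View pics/c2.png

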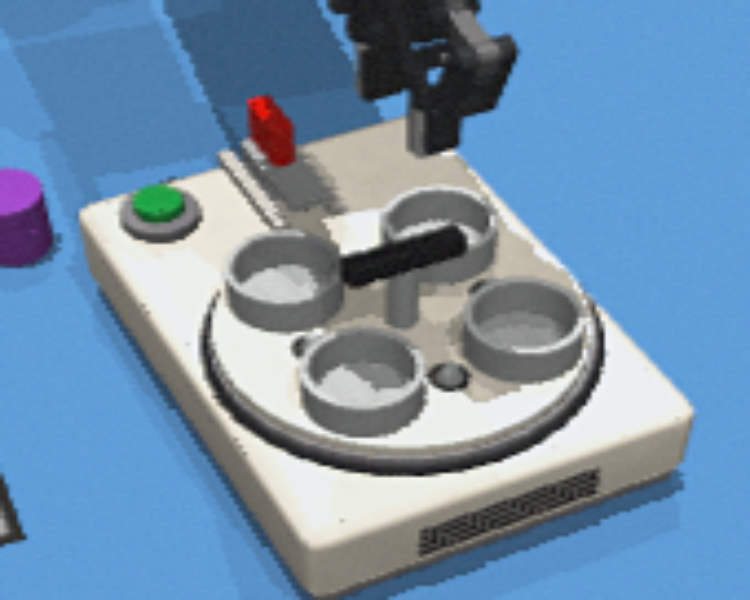

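The carrier sits flat, with a stud showing in the hole at (448,377), and the slide is open. Next I turn to the fin and grip it.

```bash
python3 -m handwheel '[{"gripper":0,"offset":[0,-20,0],"rotation":[0,0,-0.18]},{"gripper":0,"offset":[0,-40,0],"rotation":[0,0,-0.36]},{"gripper":0,"offset":[0,-60,0],"rotation":[0,0,-0.54]},{"gripper":0,"offset":[0,-80,0],"rotation":[0,0,-0.72]},{"gripper":0,"offset":[0,-100,0],"rotation":[0,0,-0.9]},{"gripper":0,"offset":[0,-120,0],"rotation":[0,0,-1.08]},{"gripper":0,"offset":[0,-140,0],"rotation":[0,0,-1.26]},{"gripper":0,"offset":[0,-155,0],"rotation":[0,0,-1.44]}]';python3 -m handwheel '[{"gripper":0,"offset":[0,0,0],"rotation":[0,0,-0.131]},{"gripper":0,"offset":[0,0,0],"rotation":[0,0,-0.131]},{"gripper":0,"offset":[0,0,0],"rotation":[0,0,-0.131]},{"gripper":0,"offset":[0,0,0],"rotation":[0,0,-0.131]},{"gripper":0,"offset":[0,0,0],"rotation":[0,0,-0.131]},{"gripper":0,"offset":[0,0,0],"rotation":[0,0,-0.131]},{"gripper":0,"offset":[0,0,0],"rotation":[0,0,-0.131]},{"gripper":0,"offset":[0,0,0],"rotation":[0,0,-0.131]}]'; python3 plan.py .4655 -.0078 .104 181
python3 - <<'E'
from h import *
w=shot('wrist')
for b in blobs(mask(w,(0,150,60),(8,255,255),(200,140,360,400)),20)[:2]: print(b.min(0),b.max(0),ray(w,cen(b),.158))
E
```

```text
t: 20.05
tool_pos: [0.4642, -0.0081, 0.2424]
tool_rot: [-0.169, -3.134, -0.001]
contact_force: [-0.6, -1.0, -0.1]
opening: 0.0427
grip_force: 0.0
t: 21.05
tool_pos: [0.4659, -0.0083, 0.2449]
tool_rot: [-0.027, 3.141, -0.0]
contact_force: [0.3, -0.3, 0.7]
opening: 0.0425
grip_force: 0.0
off [0.4, 0.5, 140.9] rot [-0.0, 0.0, -0.0] yaw now -179.0 q6 -1.77 t 21.05
[271 179] [285 219] [[ 0.46250373 -0.00842616  0.158     ]]
```

```bash
python3 -m handwheel '[{"gripper":0,"offset":[0,0,40],"rotation":[0,0,0]},{"gripper":0,"offset":[0,0,80],"rotation":[0,0,0]},{"gripper":0,"offset":[0,0,110],"rotation":[0,0,0]},{"gripper":0,"offset":[0,0,128],"rotation":[0,0,0]},{"gripper":0,"offset":[0,0,136],"rotation":[0,0,0]},{"gripper":0,"offset":[0,0,141],"rotation":[0,0,0]},{"gripper":0,"offset":[0,0,141],"rotation":[0,0,0]},{"gripper":0.5,"offset":[0,0,141],"rotation":[0,0,0]}]'
python3 -m handwheel '[{"gripper":1,"offset":[0,0,0],"rotation":[0,0,0]},{"gripper":1,"offset":[0,0,0],"rotation":[0,0,0]},{"gripper":1,"offset":[0,0,0],"rotation":[0,0,0]},{"gripper":1,"offset":[0,0,0],"rotation":[0,0,0]},{"gripper":1,"offset":[-4,0,0],"rotation":[0,0,0]},{"gripper":1,"offset":[-9,0,0],"rotation":[0,0,0]},{"gripper":1,"offset":[-14,0,0],"rotation":[0,0,0]},{"gripper":1,"offset":[-18,0,0],"rotation":[0,0,0]}]' 60
python3 -m handwheel '[{"gripper":1,"offset":[-4,0,0],"rotation":[0,0,0]},{"gripper":1,"offset":[-8,0,0],"rotation":[0,0,0]},{"gripper":1,"offset":[-12,0,0],"rotation":[0,0,0]},{"gripper":1,"offset":[-15,0,0],"rotation":[0,0,0]},{"gripper":1,"offset":[-18,0,0],"rotation":[0,0,0]},{"gripper":1,"offset":[-21,0,0],"rotation":[0,0,0]},{"gripper":1,"offset":[-23,0,0],"rotation":[0,0,0]},{"gripper":1,"offset":[-23,0,0],"rotation":[0,0,0]}]'
```

```text
t: 22.1
tool_pos: [0.4666, -0.0084, 0.1048]
tool_rot: [-0.027, 3.14, -0.001]
contact_force: [0.2, 0.8, -0.2]
opening: 0.0257
grip_force: 0.0
t: 23.1
tool_pos: [0.4843, -0.0075, 0.1049]
tool_rot: [-0.027, 3.141, 0.001]
contact_force: [-3.0, 4.9, 6.3]
opening: 0.0129
grip_force: 60.3
t: 24.1
tool_pos: [0.5021, -0.0071, 0.1048]
tool_rot: [0.028, -3.128, -0.001]
contact_force: [-23.4, 2.1, 19.5]
opening: 0.013
grip_force: 62.2
```

The slide is home: it moved 36 mm, with 23 N against the stop. Release, rise and go over to the pots.

```bash
python3 -m handwheel '[{"gripper":0.5,"offset":[4,0,0],"rotation":[0,0,0]},{"gripper":0,"offset":[4,0,0],"rotation":[0,0,0]},{"gripper":0,"offset":[4,0,0],"rotation":[0,0,0]},{"gripper":0,"offset":[4,0,0],"rotation":[0,0,0]},{"gripper":0,"offset":[4,0,-40],"rotation":[0,0,0]},{"gripper":0,"offset":[4,0,-90],"rotation":[0,0,0]},{"gripper":-0.5,"offset":[4,-20,-140],"rotation":[0,0,0]},{"gripper":-1,"offset":[4,-60,-160],"rotation":[0,0,0]}]'; python3 plan.py .49 -.268 .23 181
```

```text
t: 25.1
tool_pos: [0.5055, -0.0679, 0.2682]
tool_rot: [-0.031, 3.135, -0.003]
contact_force: [0.0, -0.5, 0.2]
opening: 0.0769
grip_force: 0.0
off [19.7, -199.7, 38.4] rot [-0.002, 0.006, 0.002] yaw now -178.9 q6 -1.87 t 25.1
```

```bash
python3 -m handwheel '[{"gripper":-1,"offset":[5,-50,0],"rotation":[0,0,0]},{"gripper":-1,"offset":[10,-100,10],"rotation":[0,0,0]},{"gripper":-1,"offset":[20,-150,20],"rotation":[0,0,0]},{"gripper":-1,"offset":[20,-190,38],"rotation":[0,0,0]},{"gripper":-1,"offset":[20,-200,38],"rotation":[0,0,0]},{"gripper":-1,"offset":[20,-200,38],"rotation":[0,0,0]},{"gripper":-1,"offset":[20,-200,38],"rotation":[0,0,0]},{"gripper":-1,"offset":[20,-200,38],"rotation":[0,0,0]}]'
cat > pots.py <<'E'
from h import *
np.set_printoptions(precision=4,suppress=True)
d=shot('wrist');t=shot('top')
for nm,lo,hi in (('yel',(22,150,60),(34,255,255)),('grn',(45,120,40),(75,255,255))):
    for n,im in (('w',d),('t',t)):
        for c in blobs(mask(im,lo,hi),60)[:3]:
            P=ray(im,c,.06);q=circ(P)
            if .018<q[2]<.026: print(nm,n,cen(c),np.array(q))
m=mask(t,(0,150,60),(8,255,255),(285,200,302,275))
for b in blobs(m,4)[:1]: print('fin',ray(t,cen(b),.158))
E
python3 pots.py
python3 - <<'E'
from h import *
shot('wrist','w4')
E
```

```text
t: 26.1
tool_pos: [0.4879, -0.267, 0.2266]
tool_rot: [-0.03, 3.14, -0.001]
contact_force: [-0.3, 0.8, -0.7]
opening: 0.0856
grip_force: 0.0
yel w [283.4885 156.8706] [ 0.4567 -0.2611  0.0223]
grn w [270.8251 231.7893] [ 0.5512 -0.2747  0.023 ]
grn t [383.4824 224.1108] [ 0.5506 -0.2722  0.0217]
fin [[ 0.4995 -0.0068  0.158 ]]
```

View pics/w4.png

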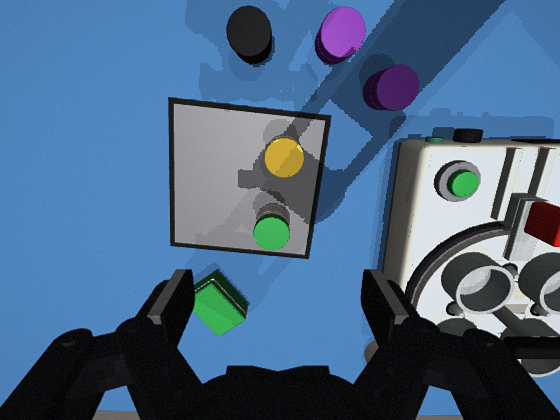

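The wrist view shows the yellow lid (283,157) and the green lid (271,232) on the mat. The slide box (218,300) and look-alikes are clear. Grasping yellow.

```bash
python3 plan.py .4565 -.261 .008 181; python3 plan.py .4565 -.261 .06 181
```

```text
off [31.1, 7.0, 218.2] rot [-0.0, 0.001, 0.001] yaw now -179.0 q6 -2.22 t 26.25
off [31.1, 6.9, 166.2] rot [-0.0, 0.001, 0.001] yaw now -179.0 q6 -2.22 t 26.25
```

```bash
python3 -m handwheel '[{"gripper":-1,"offset":[31,7,40],"rotation":[0,0,0]},{"gripper":-1,"offset":[31,7,90],"rotation":[0,0,0]},{"gripper":-1,"offset":[31,7,140],"rotation":[0,0,0]},{"gripper":-1,"offset":[31,7,180],"rotation":[0,0,0]},{"gripper":-1,"offset":[31,7,205],"rotation":[0,0,0]},{"gripper":-1,"offset":[31,7,214],"rotation":[0,0,0]},{"gripper":-1,"offset":[31,7,218],"rotation":[0,0,0]},{"gripper":-1,"offset":[31,7,218],"rotation":[0,0,0]}]'
python3 -m handwheel '[{"gripper":-0.3,"offset":[0,0,0],"rotation":[0,0,0]},{"gripper":0.2,"offset":[0,0,0],"rotation":[0,0,0]},{"gripper":0.6,"offset":[0,0,0],"rotation":[0,0,0]},{"gripper":1,"offset":[0,0,0],"rotation":[0,0,0]},{"gripper":1,"offset":[0,0,0],"rotation":[0,0,0]},{"gripper":1,"offset":[0,0,0],"rotation":[0,0,0]},{"gripper":1,"offset":[0,0,0],"rotation":[0,0,0]},{"gripper":1,"offset":[0,0,0],"rotation":[0,0,0]}]' 30
python3 - <<'E'
from h import *
s=shot('scene');o=ctrl.get_obs()
cv2.imwrite('pics/g1.png',cv2.resize(s['image'][150:310,80:260],(720,600))[:,:,::-1])
E
```

```text
t: 27.25
tool_pos: [0.457, -0.262, 0.0089]
tool_rot: [-0.027, 3.14, -0.002]
contact_force: [-0.2, 0.6, 0.9]
opening: 0.0853
grip_force: 0.0
t: 28.25
tool_pos: [0.4568, -0.2618, 0.0088]
tool_rot: [-0.027, 3.14, -0.001]
contact_force: [-1.4, 1.2, 5.3]
opening: 0.0448
grip_force: 30.7
```

View pics/g1.png

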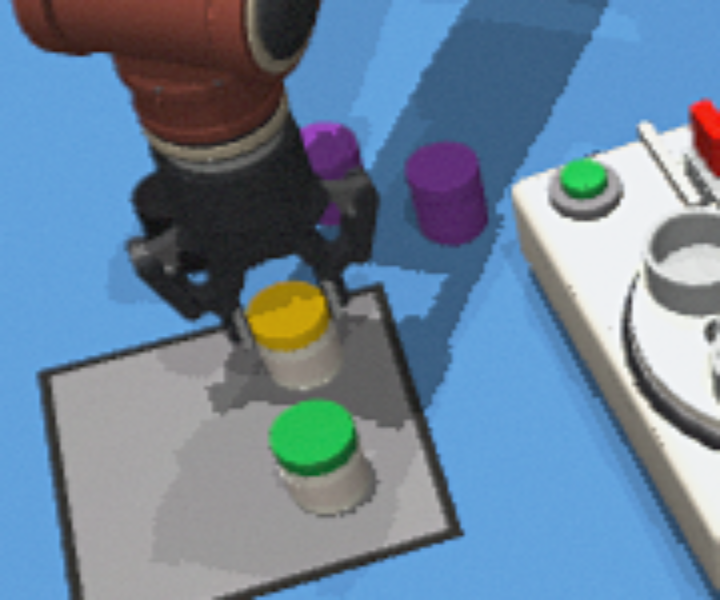

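Yellow is held upright between the pads. Lift and carry it to the far-right well.

```bash
python3 -m handwheel '[{"gripper":1,"offset":[0,0,-20],"rotation":[0,0,0]},{"gripper":1,"offset":[0,0,-60],"rotation":[0,0,0]},{"gripper":1,"offset":[0,0,-110],"rotation":[0,0,0]},{"gripper":1,"offset":[0,0,-155],"rotation":[0,0,0]},{"gripper":1,"offset":[0,0,-185],"rotation":[0,0,0]},{"gripper":1,"offset":[0,0,-195],"rotation":[0,0,0]},{"gripper":1,"offset":[0,0,-195],"rotation":[0,0,0]},{"gripper":1,"offset":[0,0,-195],"rotation":[0,0,0]}]'; python3 plan.py .6656 -.0487 .2 181
```

```text
t: 29.3
tool_pos: [0.4553, -0.2608, 0.2004]
tool_rot: [0.027, -3.139, -0.004]
contact_force: [-0.4, -0.9, -0.9]
opening: 0.0445
grip_force: 31.1
off [-213.9, 208.5, 0.2] rot [0.002, -0.003, -0.0] yaw now -179.0 q6 -2.25 t 29.3
```

```bash
python3 -m handwheel '[{"gripper":1,"offset":[-25,25,0],"rotation":[0,0,0]},{"gripper":1,"offset":[-60,60,0],"rotation":[0,0,0]},{"gripper":1,"offset":[-100,100,0],"rotation":[0,0,0]},{"gripper":1,"offset":[-140,140,0],"rotation":[0,0,0]},{"gripper":1,"offset":[-175,175,0],"rotation":[0,0,0]},{"gripper":1,"offset":[-200,198,0],"rotation":[0,0,0]},{"gripper":1,"offset":[-213,208,0],"rotation":[0,0,0]},{"gripper":1,"offset":[-213,208,0],"rotation":[0,0,0]}]'
python3 -m handwheel '[{"gripper":1,"offset":[0,0,0],"rotation":[0,0,0]},{"gripper":1,"offset":[0,0,0],"rotation":[0,0,0]},{"gripper":1,"offset":[0,0,0],"rotation":[0,0,0]},{"gripper":1,"offset":[0,0,0],"rotation":[0,0,0]},{"gripper":1,"offset":[0,0,0],"rotation":[0,0,0]},{"gripper":1,"offset":[0,0,0],"rotation":[0,0,0]},{"gripper":1,"offset":[0,0,0],"rotation":[0,0,0]},{"gripper":1,"offset":[0,0,0],"rotation":[0,0,0]}]'
 python3 plan.py .6656 -.0487 .152 181
python3 - <<'E'
from h import *
s=shot('scene');o=ctrl.get_obs()
im=s['image']
# project expected well rims (z=.14) and platform circle
a=np.linspace(0,2*np.pi,40);yaw=np.radians(1)
for k in (45,135,225,315):
    c=np.array([.621,-.0057])+.062*np.array([np.cos(np.radians(k)+yaw),np.sin(np.radians(k)+yaw)])
    u=proj(s,np.c_[c[0]+.03*np.cos(a),c[1]+.03*np.sin(a),np.full(40,.14)])
    for r in (.03,.0255):
        u=proj(s,np.c_[c[0]+r*np.cos(a),c[1]+r*np.sin(a),np.full(40,.14)])
        for p in u: im[int(round(p[1])),int(round(p[0]))]=(255,0,255)
cv2.imwrite('pics/c3.png',cv2.resize(im[140:300,190:360],(780,600),interpolation=cv2.INTER_NEAREST)[:,:,::-1])
E
```

```text
t: 30.3
tool_pos: [0.6652, -0.0497, 0.2012]
tool_rot: [0.028, -3.139, -0.0]
contact_force: [-0.5, 0.5, -1.2]
opening: 0.0448
grip_force: 31.1
t: 31.3
tool_pos: [0.6656, -0.0498, 0.2028]
tool_rot: [0.027, -3.141, 0.0]
contact_force: [0.0, 0.3, -0.6]
opening: 0.0449
grip_force: 31.1
off [-0.0, 1.1, 50.8] rot [-0.0, -0.0, -0.0] yaw now -179.0 q6 -1.77 t 31.3
```

View pics/c3.png

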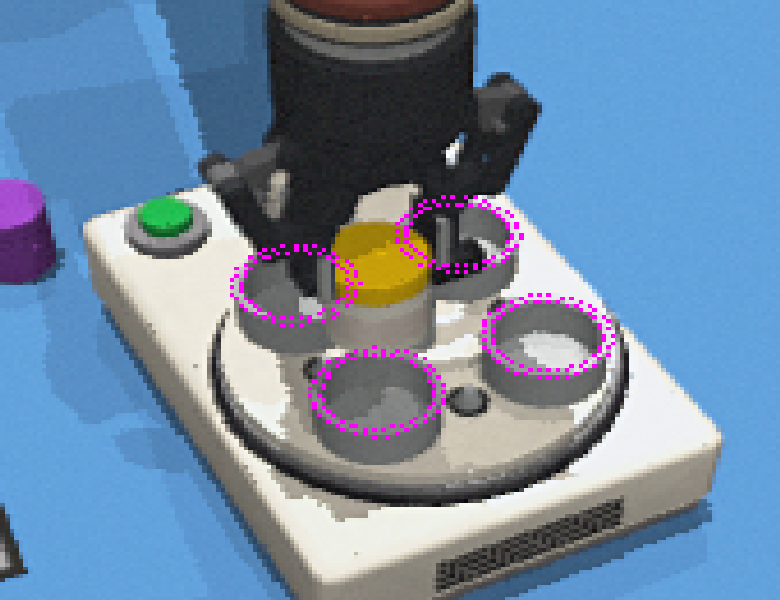

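The expected rims (magenta) fall on the wells to within about a pixel. Lowering the pot.

```bash
python3 -m handwheel '[{"gripper":1,"offset":[0,1,20],"rotation":[0,0,0]},{"gripper":1,"offset":[0,1,40],"rotation":[0,0,0]},{"gripper":1,"offset":[0,1,50],"rotation":[0,0,0]},{"gripper":1,"offset":[0,1,55],"rotation":[0,0,0]},{"gripper":1,"offset":[0,1,59],"rotation":[0,0,0]},{"gripper":1,"offset":[0,1,63],"rotation":[0,0,0]},{"gripper":1,"offset":[0,1,66],"rotation":[0,0,0]},{"gripper":1,"offset":[0,1,66],"rotation":[0,0,0]}]'
```

```text
t: 32.35
tool_pos: [0.6655, -0.0489, 0.1367]
tool_rot: [0.027, -3.141, -0.0]
contact_force: [0.3, 0.1, -0.3]
opening: 0.0448
grip_force: 31.1
```

```bash
python3 -m handwheel '[{"gripper":1,"offset":[0,0,5],"rotation":[0,0,0]},{"gripper":1,"offset":[0,0,10],"rotation":[0,0,0]},{"gripper":1,"offset":[0,0,14],"rotation":[0,0,0]},{"gripper":1,"offset":[0,0,16],"rotation":[0,0,0]},{"gripper":1,"offset":[0,0,16],"rotation":[0,0,0]},{"gripper":-0.25,"offset":[0,0,16],"rotation":[0,0,0]},{"gripper":-0.4,"offset":[0,0,16],"rotation":[0,0,0]},{"gripper":-0.4,"offset":[0,0,16],"rotation":[0,0,0]}]'
python3 -m handwheel '[{"gripper":-0.4,"offset":[0,0,0],"rotation":[0,0,0]},{"gripper":-0.4,"offset":[0,0,-20],"rotation":[0,0,0]},{"gripper":-0.4,"offset":[0,0,-60],"rotation":[0,0,0]},{"gripper":-0.4,"offset":[0,0,-110],"rotation":[0,0,0]},{"gripper":-0.6,"offset":[30,-30,-115],"rotation":[0,0,0]},{"gripper":-1,"offset":[70,-75,-115],"rotation":[0,0,0]},{"gripper":-1,"offset":[110,-120,-115],"rotation":[0,0,0]},{"gripper":-1,"offset":[150,-165,-115],"rotation":[0,0,0]}]'
python3 pots.py
```

```text
t: 33.35
tool_pos: [0.6658, -0.0489, 0.1212]
tool_rot: [-0.027, 3.141, -0.0]
contact_force: [-0.4, -0.2, 0.7]
opening: 0.0599
grip_force: 0.0
t: 34.35
tool_pos: [0.5175, -0.2177, 0.2379]
tool_rot: [-0.028, 3.139, -0.003]
contact_force: [0.7, -1.0, -0.4]
opening: 0.0852
grip_force: 0.0
yel t [307.7987 178.6867] [ 0.688  -0.0523  0.023 ]
grn w [231.7273 205.1792] [ 0.5501 -0.2756  0.0223]
grn w [167.7788 270.8694] [ 0.6495 -0.3628  0.0204]
fin [[ 0.4995 -0.0068  0.158 ]]
```

```bash
python3 plan.py .551 -.275 .009 181
```

```text
off [-34.2, -54.5, 229.2] rot [-0.003, 0.001, -0.006] yaw now -179.4 q6 -2.12 t 34.45
```

```bash
python3 -m handwheel '[{"gripper":-1,"offset":[-34,-54,30],"rotation":[0,0,0]},{"gripper":-1,"offset":[-34,-54,80],"rotation":[0,0,0]},{"gripper":-1,"offset":[-34,-54,130],"rotation":[0,0,0]},{"gripper":-1,"offset":[-34,-54,175],"rotation":[0,0,0]},{"gripper":-1,"offset":[-34,-54,208],"rotation":[0,0,0]},{"gripper":-1,"offset":[-34,-54,222],"rotation":[0,0,0]},{"gripper":-1,"offset":[-34,-54,229],"rotation":[0,0,0]},{"gripper":-1,"offset":[-34,-54,229],"rotation":[0,0,0]}]'
python3 -m handwheel '[{"gripper":-0.3,"offset":[0,0,0],"rotation":[0,0,0]},{"gripper":0.2,"offset":[0,0,0],"rotation":[0,0,0]},{"gripper":0.6,"offset":[0,0,0],"rotation":[0,0,0]},{"gripper":1,"offset":[0,0,0],"rotation":[0,0,0]},{"gripper":1,"offset":[0,0,0],"rotation":[0,0,0]},{"gripper":1,"offset":[0,0,0],"rotation":[0,0,0]},{"gripper":1,"offset":[0,0,0],"rotation":[0,0,0]},{"gripper":1,"offset":[0,0,0],"rotation":[0,0,0]}]' 30
```

```text
t: 35.45
tool_pos: [0.5543, -0.2702, 0.0081]
tool_rot: [-0.027, 3.14, -0.002]
contact_force: [-0.2, 0.3, -0.2]
opening: 0.0854
grip_force: 0.0
t: 36.45
tool_pos: [0.5542, -0.2702, 0.0082]
tool_rot: [-0.027, 3.14, -0.001]
contact_force: [-1.0, 0.3, 5.7]
opening: 0.045
grip_force: 30.5
```

```bash
python3 -m handwheel '[{"gripper":1,"offset":[0,0,-20],"rotation":[0,0,0]},{"gripper":1,"offset":[0,0,-60],"rotation":[0,0,0]},{"gripper":1,"offset":[0,0,-110],"rotation":[0,0,0]},{"gripper":1,"offset":[0,0,-155],"rotation":[0,0,0]},{"gripper":1,"offset":[0,0,-185],"rotation":[0,0,0]},{"gripper":1,"offset":[0,0,-195],"rotation":[0,0,0]},{"gripper":1,"offset":[0,0,-195],"rotation":[0,0,0]},{"gripper":1,"offset":[0,0,-195],"rotation":[0,0,0]}]'; python3 plan.py .581 -.0503 .2 181
```

```text
t: 37.45
tool_pos: [0.5524, -0.2692, 0.1995]
tool_rot: [0.027, -3.138, -0.003]
contact_force: [0.6, 0.0, -1.4]
opening: 0.0441
grip_force: 31.1
off [-32.4, 218.3, -0.2] rot [0.002, -0.003, -0.0] yaw now -179.0 q6 -2.16 t 37.45
```

```bash
python3 -m handwheel '[{"gripper":1,"offset":[-4,25,0],"rotation":[0,0,0]},{"gripper":1,"offset":[-10,65,0],"rotation":[0,0,0]},{"gripper":1,"offset":[-16,110,0],"rotation":[0,0,0]},{"gripper":1,"offset":[-22,150,0],"rotation":[0,0,0]},{"gripper":1,"offset":[-27,185,0],"rotation":[0,0,0]},{"gripper":1,"offset":[-30,208,0],"rotation":[0,0,0]},{"gripper":1,"offset":[-31,218,0],"rotation":[0,0,0]},{"gripper":1,"offset":[-31,218,0],"rotation":[0,0,0]}]'
python3 -m handwheel '[{"gripper":1,"offset":[0,0,0],"rotation":[0,0,0]},{"gripper":1,"offset":[0,0,0],"rotation":[0,0,0]},{"gripper":1,"offset":[0,0,0],"rotation":[0,0,0]},{"gripper":1,"offset":[0,0,0],"rotation":[0,0,0]},{"gripper":1,"offset":[0,0,0],"rotation":[0,0,0]},{"gripper":1,"offset":[0,0,0],"rotation":[0,0,0]},{"gripper":1,"offset":[0,0,0],"rotation":[0,0,0]},{"gripper":1,"offset":[0,0,0],"rotation":[0,0,0]}]'
 python3 plan.py .581 -.0503 .137 181
```

```text
t: 38.45
tool_pos: [0.5801, -0.0511, 0.2006]
tool_rot: [0.028, -3.14, -0.0]
contact_force: [-0.5, -0.2, -1.5]
opening: 0.0446
grip_force: 31.1
t: 39.45
tool_pos: [0.5806, -0.0513, 0.2018]
tool_rot: [-0.027, 3.141, -0.0]
contact_force: [0.3, -0.2, -0.9]
opening: 0.0447
grip_force: 31.1
off [-0.4, 1.0, 64.8] rot [-0.0, 0.0, -0.0] yaw now -179.0 q6 -1.8 t 39.45
```

```bash
python3 -m handwheel '[{"gripper":1,"offset":[0,1,20],"rotation":[0,0,0]},{"gripper":1,"offset":[0,1,40],"rotation":[0,0,0]},{"gripper":1,"offset":[0,1,50],"rotation":[0,0,0]},{"gripper":1,"offset":[0,1,55],"rotation":[0,0,0]},{"gripper":1,"offset":[0,1,59],"rotation":[0,0,0]},{"gripper":1,"offset":[0,1,63],"rotation":[0,0,0]},{"gripper":1,"offset":[0,1,66],"rotation":[0,0,0]},{"gripper":1,"offset":[0,1,66],"rotation":[0,0,0]}]'
```

```text
t: 40.45
tool_pos: [0.5805, -0.0503, 0.1357]
tool_rot: [0.027, -3.141, -0.0]
contact_force: [0.4, 0.4, -1.0]
opening: 0.0448
grip_force: 31.1
```

```bash
python3 -m handwheel '[{"gripper":1,"offset":[0,0,5],"rotation":[0,0,0]},{"gripper":1,"offset":[0,0,10],"rotation":[0,0,0]},{"gripper":1,"offset":[0,0,14],"rotation":[0,0,0]},{"gripper":1,"offset":[0,0,15],"rotation":[0,0,0]},{"gripper":1,"offset":[0,0,15],"rotation":[0,0,0]},{"gripper":-0.25,"offset":[0,0,15],"rotation":[0,0,0]},{"gripper":-0.4,"offset":[0,0,15],"rotation":[0,0,0]},{"gripper":-0.4,"offset":[0,0,15],"rotation":[0,0,0]}]'
python3 -m handwheel '[{"gripper":-0.4,"offset":[0,0,0],"rotation":[0,0,0]},{"gripper":-0.4,"offset":[0,0,-20],"rotation":[0,0,0]},{"gripper":-0.4,"offset":[0,0,-60],"rotation":[0,0,0]},{"gripper":-0.2,"offset":[0,0,-100],"rotation":[0,0,0]},{"gripper":0.5,"offset":[30,-10,-100],"rotation":[0,0,0]},{"gripper":1,"offset":[70,-20,-100],"rotation":[0,0,0]},{"gripper":1,"offset":[100,-26,-100],"rotation":[0,0,0]},{"gripper":1,"offset":[109,-28,-100],"rotation":[0,0,0]}]'
python3 plan.py .472 -.0785 .1 181
python3 - <<'E'
from h import *
s=shot('scene')
cv2.imwrite('pics/c4.png',cv2.resize(s['image'][140:300,190:360],(780,600))[:,:,::-1])
E
```

```text
t: 41.45
tool_pos: [0.5808, -0.0504, 0.1212]
tool_rot: [-0.027, 3.141, -0.0]
contact_force: [0.2, 0.8, -0.2]
opening: 0.0595
grip_force: 0.0
t: 42.45
tool_pos: [0.4716, -0.0805, 0.2225]
tool_rot: [-0.026, 3.139, -0.001]
contact_force: [0.7, -0.2, -0.9]
opening: 0.0003
grip_force: 0.0
off [-0.1, 2.1, 122.5] rot [-0.001, 0.003, -0.001] yaw now -179.1 q6 -1.91 t 42.45
```

View pics/c4.png

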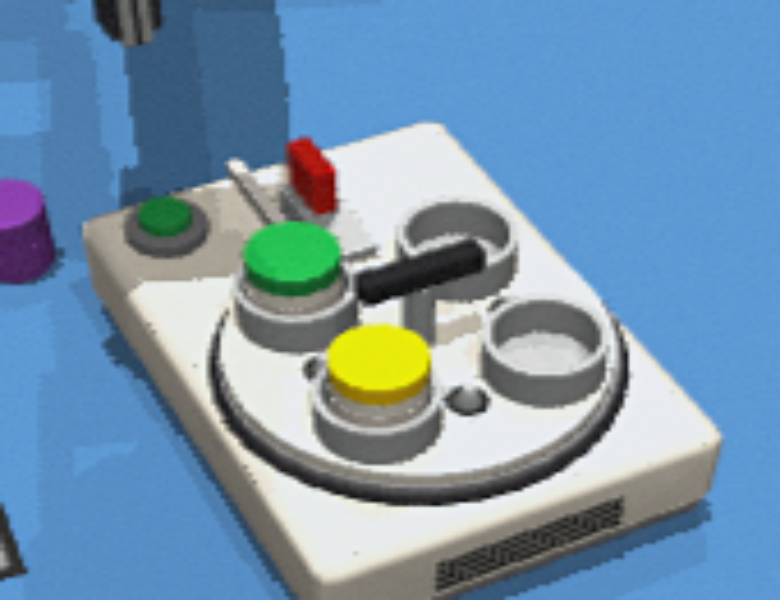

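Both pots stand upright and down in their wells, and the slide is home over the flange. Pressing the button.

```bash
python3 -m handwheel '[{"gripper":1,"offset":[0,2,40],"rotation":[0,0,0]},{"gripper":1,"offset":[0,2,80],"rotation":[0,0,0]},{"gripper":1,"offset":[0,2,105],"rotation":[0,0,0]},{"gripper":1,"offset":[0,2,120],"rotation":[0,0,0]},{"gripper":1,"offset":[0,2,128],"rotation":[0,0,0]},{"gripper":1,"offset":[0,2,132],"rotation":[0,0,0]},{"gripper":1,"offset":[0,2,132],"rotation":[0,0,0]},{"gripper":1,"offset":[0,2,132],"rotation":[0,0,0]}]'
python3 -m handwheel '[{"gripper":1,"offset":[0,0,1],"rotation":[0,0,0]},{"gripper":1,"offset":[0,0,2],"rotation":[0,0,0]},{"gripper":1,"offset":[0,0,3],"rotation":[0,0,0]},{"gripper":1,"offset":[0,0,4],"rotation":[0,0,0]},{"gripper":1,"offset":[0,0,5],"rotation":[0,0,0]},{"gripper":1,"offset":[0,0,6],"rotation":[0,0,0]},{"gripper":1,"offset":[0,0,6],"rotation":[0,0,0]},{"gripper":1,"offset":[0,0,6],"rotation":[0,0,0]}]'
```

```text
t: 43.5
tool_pos: [0.4727, -0.0784, 0.0897]
tool_rot: [-0.027, 3.14, -0.001]
contact_force: [0.6, -0.3, 0.7]
opening: -0.0002
grip_force: 0.0
t: 44.5
tool_pos: [0.4721, -0.0782, 0.0828]
tool_rot: [0.027, -3.141, 0.0]
contact_force: [-0.0, -0.1, 0.0]
opening: 0.0001
grip_force: 0.0
```

```bash
python3 -m handwheel '[{"gripper":1,"offset":[0,0,1],"rotation":[0,0,0]},{"gripper":1,"offset":[0,0,2],"rotation":[0,0,0]},{"gripper":1,"offset":[0,0,3],"rotation":[0,0,0]},{"gripper":1,"offset":[0,0,4],"rotation":[0,0,0]},{"gripper":1,"offset":[0,0,5],"rotation":[0,0,0]},{"gripper":1,"offset":[0,0,6],"rotation":[0,0,0]},{"gripper":1,"offset":[0,0,6],"rotation":[0,0,0]},{"gripper":1,"offset":[0,0,6],"rotation":[0,0,0]}]'
```

```text
t: 45.5
tool_pos: [0.4721, -0.0782, 0.0769]
tool_rot: [0.027, -3.141, 0.0]
contact_force: [-1.3, 0.6, 2.6]
opening: -0.0
grip_force: 1.3
```

Contact begins (2.6 N), so I keep pressing.

```bash
python3 -m handwheel '[{"gripper":1,"offset":[0,0,1],"rotation":[0,0,0]},{"gripper":1,"offset":[0,0,2],"rotation":[0,0,0]},{"gripper":1,"offset":[0,0,3],"rotation":[0,0,0]},{"gripper":1,"offset":[0,0,4],"rotation":[0,0,0]},{"gripper":1,"offset":[0,0,5],"rotation":[0,0,0]},{"gripper":1,"offset":[0,0,6],"rotation":[0,0,0]},{"gripper":1,"offset":[0,0,6],"rotation":[0,0,0]},{"gripper":1,"offset":[0,0,6],"rotation":[0,0,0]}]'
```

```text
t: 46.5
tool_pos: [0.4722, -0.0783, 0.0729]
tool_rot: [0.027, -3.141, 0.0]
contact_force: [-8.4, 2.1, 15.1]
opening: 0.0
grip_force: 7.4
```

The button bottomed out at 15 N. Retreat.

```bash
python3 -m handwheel '[{"gripper":1,"offset":[0,0,-20],"rotation":[0,0,0]},{"gripper":1,"offset":[0,0,-60],"rotation":[0,0,0]},{"gripper":1,"offset":[0,0,-110],"rotation":[0,0,0]},{"gripper":1,"offset":[0,0,-150],"rotation":[0,0,0]},{"gripper":1,"offset":[0,0,-170],"rotation":[0,0,0]},{"gripper":1,"offset":[0,0,-170],"rotation":[0,0,0]},{"gripper":1,"offset":[0,0,-170],"rotation":[0,0,0]},{"gripper":1,"offset":[0,0,-170],"rotation":[0,0,0]}]'
python3 - <<'E'
from h import *
w=shot('wrist');s=shot('scene')
for nm,lo,hi in (('yel',(22,150,60),(34,255,255)),('grn',(45,120,40),(75,255,255))):
  for n,d,b in (('w',w,(200,150,400,400)),('s',s,(235,175,310,250))):
    for c in blobs(mask(d,lo,hi,b),60)[:1]: print(nm,n,ray(d,cen(c),.17)[0])
for b in blobs(mask(w,(0,150,60),(8,255,255),(200,140,400,400)),20)[:1]: print('fin',ray(w,cen(b),.158))
cv2.imwrite('pics/end.png',s['image'][:,:,::-1])
E
```

```text
t: 47.5
tool_pos: [0.4711, -0.0779, 0.2384]
tool_rot: [0.027, -3.138, -0.002]
contact_force: [0.4, 0.0, -0.3]
opening: 0.0001
grip_force: 0.0
yel s [ 0.67027517 -0.04995619  0.17      ]
grn w [ 0.45484492 -0.07850038  0.17      ]
grn s [ 0.58453403 -0.05343008  0.17      ]
fin [[ 0.49651361 -0.00909157  0.158     ]]
```

View pics/end.png

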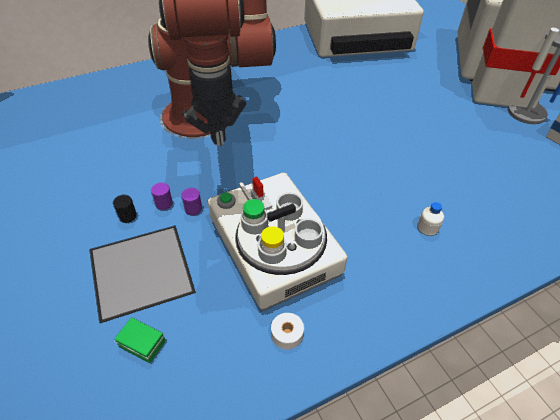

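The end view shows both pots seated and the bystanders untouched. The measured slide travel (34–35 mm) is close to the 33 mm threshold, so I push the fin once more from behind and press again.

```bash
python3 plan.py .460 -.0082 .107 181
```

```text
off [9.9, 69.9, 132.3] rot [0.001, -0.002, -0.0] yaw now -179.0 q6 -1.91 t 47.6
```

```bash
python3 -m handwheel '[{"gripper":1,"offset":[10,40,0],"rotation":[0,0,0]},{"gripper":1,"offset":[10,70,10],"rotation":[0,0,0]},{"gripper":1,"offset":[10,70,50],"rotation":[0,0,0]},{"gripper":1,"offset":[10,70,90],"rotation":[0,0,0]},{"gripper":1,"offset":[10,70,120],"rotation":[0,0,0]},{"gripper":1,"offset":[10,70,132],"rotation":[0,0,0]},{"gripper":1,"offset":[10,70,132],"rotation":[0,0,0]},{"gripper":1,"offset":[10,70,132],"rotation":[0,0,0]}]'
python3 -m handwheel '[{"gripper":1,"offset":[-2,0,0],"rotation":[0,0,0]},{"gripper":1,"offset":[-4,0,0],"rotation":[0,0,0]},{"gripper":1,"offset":[-6,0,0],"rotation":[0,0,0]},{"gripper":1,"offset":[-8,0,0],"rotation":[0,0,0]},{"gripper":1,"offset":[-10,0,0],"rotation":[0,0,0]},{"gripper":1,"offset":[-11,0,0],"rotation":[0,0,0]},{"gripper":1,"offset":[-12,0,0],"rotation":[0,0,0]},{"gripper":1,"offset":[-12,0,0],"rotation":[0,0,0]}]'
```

```text
t: 48.6
tool_pos: [0.462, -0.0086, 0.1104]
tool_rot: [-0.027, 3.139, -0.001]
contact_force: [0.2, 0.9, 0.7]
opening: 0.0001
grip_force: 0.0
t: 49.6
tool_pos: [0.4728, -0.0082, 0.1088]
tool_rot: [0.027, -3.141, -0.0]
contact_force: [-0.2, -0.1, 0.3]
opening: -0.0001
grip_force: 0.0
```

```bash
python3 -m handwheel '[{"gripper":1,"offset":[-1,0,0],"rotation":[0,0,0]},{"gripper":1,"offset":[-2,0,0],"rotation":[0,0,0]},{"gripper":1,"offset":[-3,0,0],"rotation":[0,0,0]},{"gripper":1,"offset":[-3,0,0],"rotation":[0,0,0]},{"gripper":1,"offset":[-4,0,0],"rotation":[0,0,0]},{"gripper":1,"offset":[-4,0,0],"rotation":[0,0,0]},{"gripper":1,"offset":[-4,0,0],"rotation":[0,0,0]},{"gripper":1,"offset":[-4,0,0],"rotation":[0,0,0]}]'
```

```text
t: 50.6
tool_pos: [0.474, -0.0081, 0.1088]
tool_rot: [0.027, -3.133, 0.0]
contact_force: [-13.2, 0.1, 8.2]
opening: 0.0
grip_force: 6.3
```

The slide is hard against its stop (13 N at the predicted position). One more press, then retreat.

```bash
python3 -m handwheel '[{"gripper":1,"offset":[4,0,0],"rotation":[0,0,0]},{"gripper":1,"offset":[4,0,-40],"rotation":[0,0,0]},{"gripper":1,"offset":[4,0,-80],"rotation":[0,0,0]},{"gripper":1,"offset":[4,-40,-80],"rotation":[0,0,0]},{"gripper":1,"offset":[3,-70,-80],"rotation":[0,0,0]},{"gripper":1,"offset":[3,-70,-80],"rotation":[0,0,0]},{"gripper":1,"offset":[3,-70,-80],"rotation":[0,0,0]},{"gripper":1,"offset":[3,-70,-80],"rotation":[0,0,0]}]'; python3 plan.py .472 -.0783 .083 181
```

```text
t: 51.6
tool_pos: [0.475, -0.0773, 0.1886]
tool_rot: [0.029, -3.141, -0.0]
contact_force: [-0.1, -0.4, -0.5]
opening: 0.0
grip_force: 0.0
off [3.0, -1.0, 105.6] rot [0.0, -0.0, 0.001] yaw now -178.9 q6 -1.91 t 51.6
```

```bash
python3 -m handwheel '[{"gripper":1,"offset":[3,-1,40],"rotation":[0,0,0]},{"gripper":1,"offset":[3,-1,75],"rotation":[0,0,0]},{"gripper":1,"offset":[3,-1,95],"rotation":[0,0,0]},{"gripper":1,"offset":[3,-1,104],"rotation":[0,0,0]},{"gripper":1,"offset":[3,-1,108],"rotation":[0,0,0]},{"gripper":1,"offset":[3,-1,111],"rotation":[0,0,0]},{"gripper":1,"offset":[3,-1,113],"rotation":[0,0,0]},{"gripper":1,"offset":[3,-1,113],"rotation":[0,0,0]}]'
python3 -m handwheel '[{"gripper":1,"offset":[0,0,1],"rotation":[0,0,0]},{"gripper":1,"offset":[0,0,2],"rotation":[0,0,0]},{"gripper":1,"offset":[0,0,3],"rotation":[0,0,0]},{"gripper":1,"offset":[0,0,4],"rotation":[0,0,0]},{"gripper":1,"offset":[0,0,4.5],"rotation":[0,0,0]},{"gripper":1,"offset":[0,0,4.5],"rotation":[0,0,0]},{"gripper":1,"offset":[0,0,4.5],"rotation":[0,0,0]},{"gripper":1,"offset":[0,0,4.5],"rotation":[0,0,0]}]'
python3 -m handwheel '[{"gripper":1,"offset":[0,0,-20],"rotation":[0,0,0]},{"gripper":1,"offset":[0,0,-60],"rotation":[0,0,0]},{"gripper":1,"offset":[0,0,-110],"rotation":[0,0,0]},{"gripper":1,"offset":[0,0,-150],"rotation":[0,0,0]},{"gripper":1,"offset":[0,0,-150],"rotation":[0,0,0]},{"gripper":1,"offset":[0,0,-150],"rotation":[0,0,0]},{"gripper":1,"offset":[0,0,-150],"rotation":[0,0,0]},{"gripper":1,"offset":[0,0,-150],"rotation":[0,0,0]}]'
```

```text
t: 52.6
tool_pos: [0.4728, -0.0792, 0.0767]
tool_rot: [-0.027, 3.14, -0.0]
contact_force: [-0.0, 2.2, 3.4]
opening: -0.0001
grip_force: 1.3
t: 53.6
tool_pos: [0.4728, -0.0793, 0.0729]
tool_rot: [-0.027, 3.14, -0.0]
contact_force: [-1.9, 3.1, 10.5]
opening: 0.0001
grip_force: 5.3
t: 54.6
tool_pos: [0.4713, -0.079, 0.2196]
tool_rot: [0.027, -3.139, -0.001]
contact_force: [-0.7, 0.5, 0.6]
opening: 0.0003
grip_force: 0.0
```

```bash
python3 -c "
from station import ctrl
print(ctrl.finish_job())"
```

```text
the job is handed in; nothing more can be done
None
```

The job is handed in (no verdict was returned): the carrier is seated and locked, the yellow and green pots, the only two on the mat, are down in their wells, and the start button was pressed to its stop.

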